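# Put the porcelain starter pots away in the proofing drawer

### The arm

A 6-joint arm with a two-finger parallel gripper is mounted at the origin on the work surface. World frame = base frame: x ahead of the robot, y to its left, z up, the work surface at z = 0. Lengths are in m, angles in rad, forces in N, time in s.
With the tool pointing down it reaches from about 0.35 to 0.925 m from the base axis. Payload 6.4 kg.
Tool frame: the origin (TCP) lies midway between the tips of the shut fingers; the grasp point (between the pads) lies 19 mm behind it (tcp_to_grasp is the distance from the TCP to the grasp point, in m); z points along the fingers, y is the direction in which the jaws open and shut (so a half turn about z gives the same grasp; the last joint's range is limited). The gripper opens to 85 mm and grips with 20 to 120 N. Pads are 22 mm wide; open, the fingers measure 114 mm over their backs; the gripper's body (76 mm by 85 mm) begins 54 mm behind the grasp point. The pads swing forward as they close: fully open they stand 13 mm farther back than shut.
Start: joints at [0.955, 0.245, 1.558, -0, 1.339, -0.174], TCP at [0.278, 0.588, 0.231] pointing down, gripper open.
Joint ranges: [-3.13, 3.13], [-1.02, 2.26], [0.13, 2.54], [-0.95, 4.09], [0.21, 2.88], [-2.74, 2.74]. Speed limits (rad/s): [2.57, 2.57, 3.14, 3.14, 3.14, 3.14].

### API

Orientations are given as a unit quaternion [w, x, y, z].
In Python, from plant import * gives the robot as it stands. The module is installed in compiled form; this text tells all that it offers.
- The arm moves only by the tool drive_tool, never from a script. Its argument "motion" is one flat list of numbers, 7 for each row, row after row: the shift along the tool's x, y, z as a fraction of full scale, then the turn, a rotation vector about the tool's x, y, z as a fraction of full scale, then the opening, from 0 (shut) to 1 (fully open). A call has exactly 5 rows; each row shifts and turns the commanded pose from where the row before left it, along the tool's axes as they then stand; what a row does not reach is not made up. Full scale, the value 1, is 0.025 m for a shift and 0.1 rad for a turn. A row lasts 1/8 s, in which the tool goes at most 62.5 mm and 10.7 degrees, less where a joint would pass 70% of its speed; a pose out of reach is approached as far as the arm can. A call with a number of a shift or a turn outside -1 to 1 is refused whole. A call with a gripper value outside its range is refused whole. The fingers move at their own pace and stop on an object; "newtons" is the grip in N (left out, the last holds). Time passes only in rows, so rows that do not move let the fingers close, or fill a call up. It gives the time, the measured TCP pose, the force and the opening at its end, in the units of the state.
- observe(): the state, without advancing time (a new reading comes with each control period).
- read_camera(name): name is "scene" or "side" or "wrist"; returns the picture (384x512x3 uint8, red, green, blue); there is no depth.
- camera_params(name): a dict with "K" (3x3 intrinsics, pixels), "k1" (the pictures are not rectified: a ray, as slopes to the right and down, at radius r is drawn at 1 + k1 r^2 times it, then the intrinsics apply), "R" (3x3) and "t" (3): a world point X has camera coordinates R X + t. Camera axes: x right, y down, z forward; pixel columns grow to the right and rows downward; lengths in m; the calibration is good to about 2 mm. A picture is of the moment at which its call begins: read the wrist's pose just before it. camera_params takes no time and is no camera call; for the wrist camera it gives the pose at the moment of the call.
- hand_in(): hands the job in, once; it reports no verdict.
The state is a dict: "time": time; "qpos": joint angles; "joint_velocities": joint speeds; "joint_torque": joint torques, N m; "ee_pos": TCP position; "tcp_rot": TCP orientation; "wrist_force": force on the tool from outside, world axes, zero at the start; "ft_torque": the same for the moment, N m; "gripper_width": opening from 0.0 (shut) to 1.0 (fully open).
Only numpy, scipy, OpenCV 4.12 (cv2) and the standard library are available. Lean on these libraries where they do the work, as an engineer would, in place of code of your own. Each camera call takes 0.05 s, during which the arm holds its last target.

### The job

Clear the bamboo spatula out of the open drawer and lay it flat in the loaf tin, then stand every little lidded porcelain pot from the counter upright in a compartment of its own in the drawer, and finally ease the drawer in slowly until its catch snaps home. The pots are eggshell-thin: hold them with the lightest grip, do not press on them and set them down rather than dropping them; do not shove or slam the drawer, and leave the other things where they are.

Things in the scene. Friction and masses are not known exactly. Their poses are not given: they have to be found in the camera images.
- spatula: Bamboo spatula, 220 mm long, lying at first across the drawer on the tray's ridges. Origin: on its underside at mid length; x runs from handle to blade, z up. Handle 22 mm wide, 12 mm thick, from x = -110 to +20 mm; blade 50 mm wide, 6 mm thick, from there to +110 mm; balance point near the origin. Not fragile.
- tin: Open aluminium loaf tin, fixed to the counter, outside 270 (x) x 135 (y) x 55 mm high, walls and floor 4 mm. Origin: centre of its underside, z up.
- tray (a point): The drawer's birch tray, with its front. This point: centre of the compartment floor's upper face, 30 mm above the counter; x into the cabinet, y left, z up. Four compartments in a row along y, bounded by ridges 12 mm high, 8 mm thick. Inside ends: front panel at x = -80 mm (12 mm thick, top 45 mm above the floor), back at x = +80 mm, sides at y = +-164 mm (both 38 mm high).
- bay0 (a point): Centre of the rightmost compartment's floor (tray y = -126 mm); each compartment is 76 mm (y) x 100 mm (x) inside.
- bay1 (a point): Centre of the next compartment's floor (tray y = -42 mm).
- bay2 (a point): Centre of the next compartment's floor (tray y = +42 mm).
- bay3 (a point): Centre of the leftmost compartment's floor (tray y = +126 mm).
- pull (a point): Middle of the drawer's steel bar pull, 10 mm thick and 100 mm long along the tray's y, 25 mm in front of the front panel, 45 mm above the counter.
- drawer (a joint): How far the drawer is out, in m: 0 = fully home, at most 0.2. It slides with about 1.5 N of friction; over the last 16 mm a sprung roller catch resists (about 5 N more), then snaps the drawer home and holds it there.
- cab: Low birch proofing cabinet, fixed, 240 deep (x) x 378 wide (y) x 125 mm high, open in front, where the drawer slides in. Shoving it or the drawer with more than 45 N is too rough. Origin: centre of its underside; the drawer comes out towards its -x.
- pot0: Small starter pot of eggshell-thin white porcelain: cylinder 54 mm in diameter, 50 mm high, flat wooden lid (49 mm wide) up to 53 mm, knob (14 mm wide) up to 62 mm; 0.12 to 0.22 kg. Origin: centre of its underside, z up. It cracks if the fingers squeeze or press it with more than about 45 N each. None if absent this time.
- pot1: Small starter pot of eggshell-thin white porcelain: cylinder 54 mm in diameter, 50 mm high, flat wooden lid (49 mm wide) up to 53 mm, knob (14 mm wide) up to 62 mm; 0.12 to 0.22 kg. Origin: centre of its underside, z up. It cracks if the fingers squeeze or press it with more than about 45 N each. None if absent this time.
- pot2: Small starter pot of eggshell-thin white porcelain: cylinder 54 mm in diameter, 50 mm high, flat wooden lid (49 mm wide) up to 53 mm, knob (14 mm wide) up to 62 mm; 0.12 to 0.22 kg. Origin: centre of its underside, z up. It cracks if the fingers squeeze or press it with more than about 45 N each. None if absent this time.
- pot3: Small starter pot of eggshell-thin white porcelain: cylinder 54 mm in diameter, 50 mm high, flat wooden lid (49 mm wide) up to 53 mm, knob (14 mm wide) up to 62 mm; 0.12 to 0.22 kg. Origin: centre of its underside, z up. It cracks if the fingers squeeze or press it with more than about 45 N each. None if absent this time.
- cutter: Bystander, leave alone: steel ring cutter 52 mm wide, 30 mm high, standing among the pots. Origin: underside.
- mortar: Bystander, leave alone: marble mortar bowl, 90 mm wide, 60 mm high. Origin: underside.
- jar: Bystander, leave alone: glass storage jar, 80 mm wide, 130 mm high. Origin: underside.
- cellar: Bystander, leave alone: terracotta salt cellar, 60 mm wide, 45 mm high, on top of the cabinet. Origin: underside.
- sugar: Bystander, leave alone: terracotta bowl, 90 mm wide, 50 mm high. Origin: underside.
- brush: Bystander, leave alone: grey brush, 200 mm long, lying flat along its x. Origin: underside.

How it is judged:
On the way, in this order (a step that is already met when the one before it is completed fails the run):
1. the spatula lies flat in the loaf tin, let go, with the drawer still open (x of spatula in the frame of tin between -0.12 and 0.12 m and y of spatula in the frame of tin between -0.06 and 0.06 m and z of spatula in the frame of tin below 0.03 m and angle between spatula's own z axis and vertical below 0.25 rad and contact force between the fingers and spatula below 0.2 N and value of joint drawer above 0.1 m), for 0.2 s.
2. every pot stands upright on the floor of a compartment, let go, with the drawer still open (x of pot0 in the frame of tray between -0.03 and 0.03 m and y of pot0 in the frame of tray between -0.155 and 0.155 m and z of pot0 in the frame of tray between -0.005 and 0.005 m and angle between each of pot0, pot1, pot2, pot3's own z axis and vertical below 0.12 rad and contact force between the fingers and pot0 below 0.2 N and linear speed of each of pot0, pot1, pot2, pot3 below 0.03 m/s and x of pot1 in the frame of tray between -0.03 and 0.03 m and y of pot1 in the frame of tray between -0.155 and 0.155 m and z of pot1 in the frame of tray between -0.005 and 0.005 m and contact force between the fingers and pot1 below 0.2 N and x of pot2 in the frame of tray between -0.03 and 0.03 m and y of pot2 in the frame of tray between -0.155 and 0.155 m and z of pot2 in the frame of tray between -0.005 and 0.005 m and contact force between the fingers and pot2 below 0.2 N and x of pot3 in the frame of tray between -0.03 and 0.03 m and y of pot3 in the frame of tray between -0.155 and 0.155 m and z of pot3 in the frame of tray between -0.005 and 0.005 m and contact force between the fingers and pot3 below 0.2 N and value of joint drawer above 0.1 m), for 0.2 s.
3. the drawer is home at its catch (value of joint drawer below 0.003 m), for 0.3 s.
At the end, for the whole second after the job is handed in: The drawer is home within 3 mm; every pot present stands upright (within 0.12 rad) on a compartment floor (within 5 mm), one to a compartment, at rest and let go; the spatula lies flat in the loaf tin (within 0.25 rad, underside less than 30 mm above the tin's) (x of spatula in the frame of tin between -0.12 and 0.12 m and y of spatula in the frame of tin between -0.06 and 0.06 m and z of spatula in the frame of tin below 0.03 m and angle between spatula's own z axis and vertical below 0.25 rad and contact force between the fingers and spatula below 0.2 N and x of pot0 in the frame of tray between -0.03 and 0.03 m and y of pot0 in the frame of tray between -0.155 and 0.155 m and z of pot0 in the frame of tray between -0.005 and 0.005 m and angle between each of pot0, pot1, pot2, pot3's own z axis and vertical below 0.12 rad and contact force between the fingers and pot0 below 0.2 N and linear speed of each of pot0, pot1, pot2, pot3 below 0.03 m/s and x of pot1 in the frame of tray between -0.03 and 0.03 m and y of pot1 in the frame of tray between -0.155 and 0.155 m and z of pot1 in the frame of tray between -0.005 and 0.005 m and contact force between the fingers and pot1 below 0.2 N and x of pot2 in the frame of tray between -0.03 and 0.03 m and y of pot2 in the frame of tray between -0.155 and 0.155 m and z of pot2 in the frame of tray between -0.005 and 0.005 m and contact force between the fingers and pot2 below 0.2 N and x of pot3 in the frame of tray between -0.03 and 0.03 m and y of pot3 in the frame of tray between -0.155 and 0.155 m and z of pot3 in the frame of tray between -0.005 and 0.005 m and contact force between the fingers and pot3 below 0.2 N and value of joint drawer below 0.003 m); the robot touches nothing.
It fails at once if a pot is squeezed or pressed by the fingers with more than about 45 N each (90 N in all) (contact force between the fingers and pot0 above 90 N or contact force between the fingers and pot1 above 90 N or contact force between the fingers and pot2 above 90 N or contact force between the fingers and pot3 above 90 N).
It fails at once if a pot is let go more than about 3 cm above the compartment floor (6 cm above the counter) ((height (world z) of pot0 above 0.062 m and contact force between the fingers and pot0 below 0.2 N) or (height (world z) of pot1 above 0.062 m and contact force between the fingers and pot1 below 0.2 N) or (height (world z) of pot2 above 0.062 m and contact force between the fingers and pot2 below 0.2 N) or (height (world z) of pot3 above 0.062 m and contact force between the fingers and pot3 below 0.2 N)).
It fails at once if the drawer is slammed (faster than 0.3 m/s inwards) (velocity of joint drawer below -0.3 m/s).
It fails at once if the drawer or cabinet is shoved by the fingers with more than 45 N (contact force between the fingers and cab above 45 N).
It fails at once if a bystander is moved by more than 5 cm (distance of any of cutter, mortar, jar, cellar, sugar, brush from where it was at the start of the episode above 0.05 m).
Of pot0, pot1, pot2, pot3 only 2 to 4 are there at a start; the rules pass over those that are not, and their reading is None.
At some moment in a run one of pot0, pot1, pot2, pot3 may be knocked a few centimetres aside while the robot is not near it.
It also fails if it takes over 210 s, if anything falls off the work surface, if the arm or the gripper's body presses on something with over 40 N, if the wrist force passes 120 N, or if a joint passes its speed limit or range.

## Working session

There is one attempt and no reset: what is moved stays moved. The work goes in short steps, Python scripts to look and compute and a tool call to move; the robot and the scene stay as the last step left them, time stands still between calls to the robot, and variables do not carry over. Pictures are saved under pics/ and viewed, and the job is handed in when it is done.

Besides the shell and the picture viewer there is one more tool, called after "Call:" by a JSON object that holds its "op" and its "data". drive_tool: Moves the arm, as the interface text tells. Its arguments: {"type":"object","properties":{"motion":{"type":"array","items":{"type":"number","minimum":-1,"maximum":1}},"newtons":{"type":"number"}},"required":["motion"]}

```bash
mkdir -p pics; python3 - <<'E'
from plant import *
import cv2
s=observe();print(s)
for n in ["scene","side","wrist"]:
    p=camera_params(n);print(n,p)
    cv2.imwrite(f"pics/a_{n}.png",read_camera(n)[:,:,::-1])
E
```

```text
{'time': 0.0, 'qpos': array([ 9.54897870e-01,  2.45819891e-01,  1.55904052e+00,  1.31207371e-05,
        1.33870496e+00, -1.74106728e-01]), 'joint_velocities': array([ 0.00015465, -0.00141545, -0.00017985,  0.00010799, -0.00121306,
        0.00028137]), 'joint_torque': array([-1.48700815e-05, -4.29497623e+01, -3.26132762e+01, -8.64530966e-05,
        5.39146407e-03, -1.35152851e-05]), 'ee_pos': array([0.27757518, 0.58712122, 0.23016236]), 'tcp_rot': array([-3.85452983e-04,  2.19105179e-01,  9.75700747e-01, -9.07949090e-04]), 'wrist_force': array([ 0.40159451, -0.36893149, -0.16920588]), 'ft_torque': array([-0.02288277,  0.00862032, -0.00531314]), 'gripper_width': 1.0032125543408807}
scene {'K': array([[396.11239054,   0.        , 249.17367148],
       [  0.        , 396.11239054, 185.06066348],
       [  0.        ,   0.        ,   1.        ]]), 'k1': 0.004456389044288171, 'R': array([[-0.11475218,  0.99334661,  0.00971893],
       [ 0.84327519,  0.10257789, -0.52760281],
       [-0.52508941, -0.05234784, -0.84943559]]), 't': array([ 0.08423604, -0.38701112,  1.57340983])}
side {'K': array([[447.19291483,   0.        , 261.98037011],
       [  0.        , 447.19291483, 185.09493397],
       [  0.        ,   0.        ,   1.        ]]), 'k1': -0.0019110669191243544, 'R': array([[ 0.68127372, -0.73200384,  0.00604073],
       [-0.39716212, -0.37654431, -0.83694482],
       [ 0.61492143,  0.56778936, -0.54725394]]), 't': array([-0.38243387,  0.29200612,  1.02963132])}
wrist {'K': array([[293.28397897,   0.        , 261.06470193],
       [  0.        , 293.28397897, 190.5075274 ],
       [  0.        ,   0.        ,   1.        ]]), 'k1': -0.029445121357354248, 'R': array([[ 0.42712386,  0.90419038, -0.00222709],
       [ 0.86131415, -0.4061179 ,  0.3052969 ],
       [ 0.27514206, -0.13231781, -0.95225461]]), 't': array([-0.64777357, -0.03989188,  0.38017078])}
```

View pics/a_scene.png

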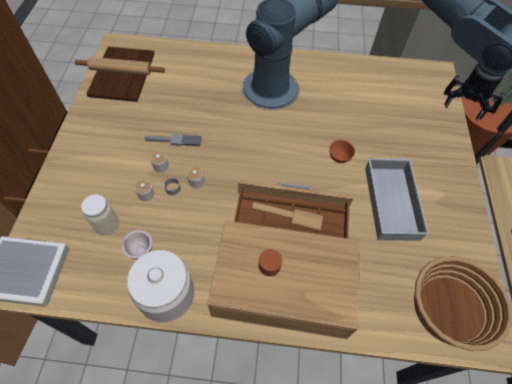

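View pics/a_side.png

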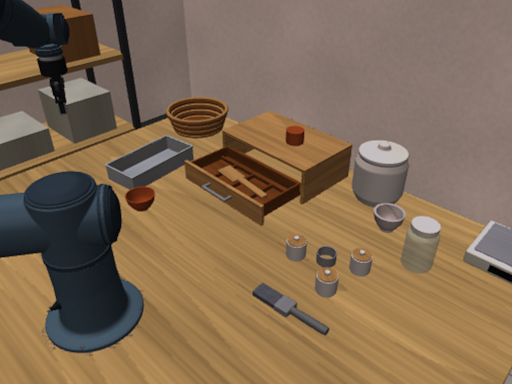

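View pics/a_wrist.png

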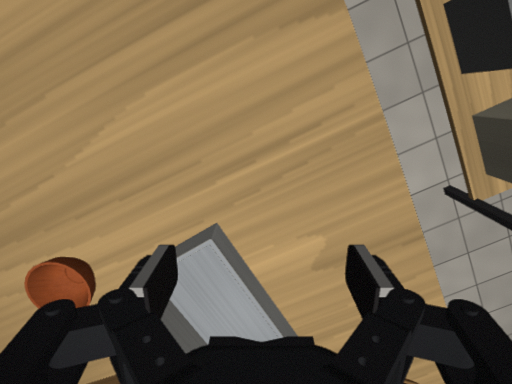

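The scene camera shows 3 pots near px (160,162), (145,190), (196,178), with the cutter at (172,186). The spatula lies from about (253,206) to (322,220), and the tin spans about (367-425, 158-240). I'll zoom in on these next.

```bash
cat > h.py <<'E'
from plant import *
import cv2, numpy as np
from scipy.spatial.transform import Rotation as Rn
def ray(p,u,v):
    K=p["K"];x=(u-K[0,2])/K[0,0];y=(v-K[1,2])/K[1,1]
    a,b=x,y
    for _ in range(20):
        f=1+p["k1"]*(a*a+b*b);a,b=x/f,y/f
    R=p["R"];c=-R.T@p["t"];d=R.T@np.array([a,b,1.]);return c,d
def onz(p,u,v,z):
    c,d=ray(p,u,v);return c+d*(z-c[2])/d[2]
def proj(p,X):
    c=p["R"]@np.asarray(X,float)+p["t"];a,b=c[0]/c[2],c[1]/c[2];f=1+p["k1"]*(a*a+b*b)
    K=p["K"];return np.array([K[0,0]*a*f+K[0,2],K[1,1]*b*f+K[1,2]])
def quatR():
    q=observe()["tcp_rot"];return Rn.from_quat([q[1],q[2],q[3],q[0]])
def crop(img,x0,y0,x1,y1,k,name):
    o=cv2.resize(img[y0:y1,x0:x1],None,fx=k,fy=k,interpolation=cv2.INTER_CUBIC)
    for x in range((x0//10+1)*10,x1,10): cv2.putText(o,str(x),((x-x0)*k,10),0,.35,(0,255,255));cv2.line(o,((x-x0)*k,12),((x-x0)*k,18),(0,255,255))
    for y in range((y0//10+1)*10,y1,10): cv2.putText(o,str(y),(0,(y-y0)*k+4),0,.35,(0,255,255))
    cv2.imwrite(name,o)
E
python3 - <<'E'
from h import *
i=cv2.imread("pics/a_scene.png")
crop(i,125,145,235,225,7,"pics/b1.png")
crop(i,225,150,435,250,3,"pics/b2.png")
i=cv2.imread("pics/a_side.png")
crop(i,275,225,385,305,7,"pics/b3.png")
E
```

```text
(no output)
```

View pics/b1.png

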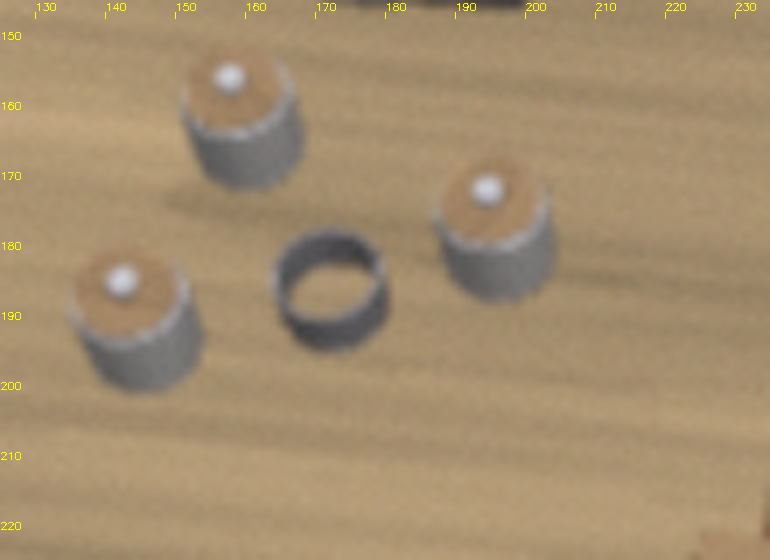

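View pics/b2.png

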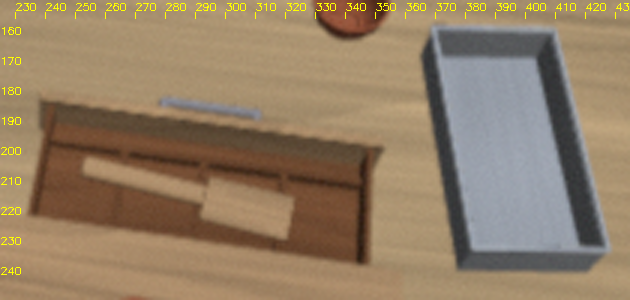

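View pics/b3.png

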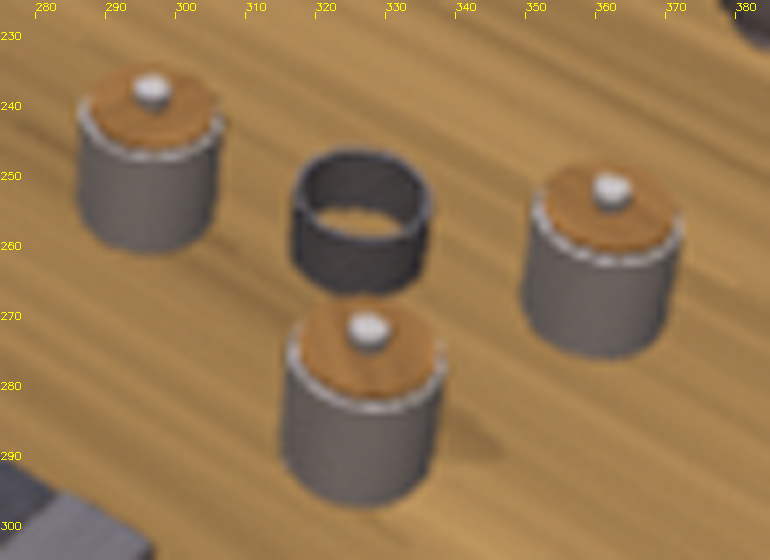

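```bash
python3 - <<'E'
from h import *
ps=camera_params("scene");pd=camera_params("side")
S=lambda X,Y,k,x0,y0:((X+.5)/k+x0-.5,(Y+.5)/k+y0-.5)
sc=[S(230,77,7,125,145),S(123,281,7,125,145),S(488,189,7,125,145)]
sd=[S(369,328,7,275,225),S(612,188,7,275,225),S(152,89,7,275,225)]
for n,a,b in zip("ABC",sc,sd):
    c1,d1=ray(ps,*a);c2,d2=ray(pd,*b)
    A=np.stack([d1,-d2],1);t,_,_,_=np.linalg.lstsq(A,c2-c1,rcond=None)
    print(n,onz(ps,*a,.059).round(4),onz(pd,*b,.059).round(4),(c1+t[0]*d1).round(4),(c2+t[1]*d2).round(4))
print("cutter top",onz(ps,*S(330,262,7,125,145),.03).round(4), onz(pd,*S(362,195,7,275,225),.03).round(4))
f=lambda l,z:[print(n,onz(ps,*S(X,Y,3,225,150),z).round(4)) for n,X,Y in l]
print("tin rim .055");f([("nl",435,30),("nr",553,30),("fr",607,247),("fl",459,250)],.055)
print("drawer front top .075 outer");f([("l",40,100),("r",383,149)],.075)
print("pull z.05");f([("l",161,101),("r",259,115)],.05)
print("spatula");f([("hT",86,156),("hB",82,174)],.054);f([("b1",208,177),("b2",201,216),("b3",294,199),("b4",290,240)],.048)
print("side tops .068");f([("l",50,113),("lf",33,214),("r",370,152),("rf",364,262)],.068)
E
```

```text
A [ 0.4212 -0.3444  0.059 ] [ 0.42   -0.3427  0.059 ] [ 0.4211 -0.3445  0.0589] [ 0.4201 -0.3427  0.0589]
B [ 0.539  -0.3656  0.059 ] [ 0.5375 -0.3643  0.059 ] [ 0.5388 -0.3657  0.0587] [ 0.5379 -0.3641  0.0586]
C [ 0.4695 -0.2108  0.059 ] [ 0.467  -0.2095  0.059 ] [ 0.4688 -0.211   0.058 ] [ 0.4677 -0.209   0.0583]
cutter top [ 0.5002 -0.2832  0.03  ] [ 0.5011 -0.2837  0.03  ]
tin rim .055
nl [0.3488 0.3604 0.055 ]
nr [0.3328 0.4914 0.055 ]
fr [0.5967 0.5192 0.055 ]
fl [0.6178 0.3721 0.055 ]
drawer front top .075 outer
l [ 0.5058 -0.0625  0.075 ]
r [0.5221 0.2946 0.075 ]
pull z.05
l [0.4758 0.0644 0.05  ]
r [0.4807 0.1697 0.05  ]
spatula
hT [ 0.5552 -0.0081  0.054 ]
hB [ 0.5768 -0.0099  0.054 ]
b1 [0.5614 0.1199 0.048 ]
b2 [0.6073 0.1153 0.048 ]
b3 [0.5764 0.209  0.048 ]
b4 [0.6234 0.2058 0.048 ]
side tops .068
l [ 0.5161 -0.0507  0.068 ]
lf [ 0.6354 -0.0527  0.068 ]
r [0.5231 0.2828 0.068 ]
rf [0.6485 0.275  0.068 ]
```

```bash
cat >> h.py <<'E'
def plan(x,y,z,yawdeg=None):
    """prints turn (in units of 0.1rad about tool z), and shift in 25mm units in tool axes after the turn"""
    s=observe();R=quatR().as_matrix();p=s["ee_pos"]
    cur=np.degrees(np.arctan2(R[1,1],R[0,1]))
    tilt=np.cross(R[:,2],[0,0,-1]) # world rotvec to make vertical
    if yawdeg is None: yawdeg=cur;turn=0
    else: turn=-np.radians((yawdeg-cur+180)%360-180)/.1
    th=np.radians(yawdeg);ty=np.array([np.cos(th),np.sin(th),0]);tz=np.array([0,0,-1.]);tx=np.cross(ty,tz)
    d=np.array([x,y,z])-p
    print("t",round(s["time"],2),"pos",p.round(4),"yaw",round(cur,1),"q",s["qpos"].round(2),"F",s["wrist_force"].round(1),"grip",round(s["gripper_width"],3))
    print("tilt fix units tool",(R.T@tilt/.1).round(3)," turn units",round(turn,2),"shift units xyz",(np.array([d@tx,d@ty,d@tz])/.025).round(2))
E
python3 - <<'E'
from h import *
plan(.56,.09,.25,-9)
p=camera_params("wrist");R=quatR().as_matrix();c=-p["R"].T@p["t"]
print("cam in tool",R.T@(c-observe()["ee_pos"]), "cam axes in tool",(p["R"]@R).round(3))
E
```

```text
t 0.15 pos [0.2777 0.5872 0.2304] yaw 64.7 q [ 0.95  0.25  1.56 -0.    1.34 -0.17] F [ 0.   0.5 -0.5] grip 0.999
tilt fix units tool [-0.015 -0.002  0.   ]  turn units 12.86 shift units xyz [-17.88  14.27  -0.78]
cam in tool [ 0.07834577 -0.0011845  -0.14243017] cam axes in tool [[ 0.     1.     0.001]
 [-0.952  0.001 -0.306]
 [-0.306 -0.     0.952]]
```

Call:
{"op": "drive_tool", "data": {"motion": [0, 0, -0.2, 0, 0, 1, 0.6, 0, 0, -0.2, 0, 0, 1, 0.6, 0, 0, -0.2, 0, 0, 1, 0.6, 0, 0, -0.2, 0, 0, 1, 0.6, 0, 0, 0, 0, 0, 1, 0.6], "newtons": 30}}

```text
time: 0.78
ee_pos: [0.2779, 0.5876, 0.2514]
tcp_rot: [0.0, 0.455, 0.89, 0.0]
wrist_force: [-0.3, 0.1, -0.4]
gripper_width: 0.601
```

Call:
{"op": "drive_tool", "data": {"motion": [0, 0, 0, 0, 0, 1, 0.6, 0, 0, 0, 0, 0, 1, 0.6, 0, 0, 0, 0, 0, 1, 0.6, 0, 0, 0, 0, 0, 1, 0.6, 0, 0, 0, 0, 0, 1, 0.6]}}

```text
time: 1.4
ee_pos: [0.2778, 0.5874, 0.2508]
tcp_rot: [0.0, 0.661, 0.75, -0.0]
wrist_force: [-0.1, -0.2, 0.7]
gripper_width: 0.603
```

Call:
{"op": "drive_tool", "data": {"motion": [0, 0, 0, 0, 0, 1, 0.6, 0, 0, 0, 0, 0, 1, 0.6, 0, 0, 0, 0, 0, 0.86, 0.6, -0.98, 0.79, 0, 0, 0, 0, 0.6, -0.98, 0.79, 0, 0, 0, 0, 0.6]}}

```text
time: 2.02
ee_pos: [0.3093, 0.5323, 0.2508]
tcp_rot: [0.0, 0.76, 0.65, -0.0]
wrist_force: [-0.0, 0.1, -0.5]
gripper_width: 0.599
```

Call:
{"op": "drive_tool", "data": {"motion": [-0.98, 0.79, 0, 0, 0, 0, 0.6, -0.98, 0.79, 0, 0, 0, 0, 0.6, -0.98, 0.79, 0, 0, 0, 0, 0.6, -0.98, 0.79, 0, 0, 0, 0, 0.6, -0.98, 0.79, 0, 0, 0, 0, 0.6]}}

```text
time: 2.65
ee_pos: [0.3879, 0.3955, 0.251]
tcp_rot: [-0.0, 0.76, 0.649, -0.0]
wrist_force: [0.2, -0.6, -0.7]
gripper_width: 0.604
```

Call:
{"op": "drive_tool", "data": {"motion": [-0.98, 0.79, 0, 0, 0, 0, 0.6, -0.98, 0.79, 0, 0, 0, 0, 0.6, -0.98, 0.79, 0, 0, 0, 0, 0.6, -0.98, 0.79, 0, 0, 0, 0, 0.6, -0.98, 0.79, 0, 0, 0, 0, 0.6]}}

```text
time: 3.28
ee_pos: [0.4663, 0.2592, 0.251]
tcp_rot: [-0.0, 0.76, 0.649, -0.0]
wrist_force: [0.0, 1.1, -0.3]
gripper_width: 0.599
```

Call:
{"op": "drive_tool", "data": {"motion": [-0.98, 0.79, 0, 0, 0, 0, 0.6, -0.98, 0.79, 0, 0, 0, 0, 0.6, -0.98, 0.79, 0, 0, 0, 0, 0.6, -0.98, 0.79, 0, 0, 0, 0, 0.6, -0.98, 0.79, 0, 0, 0, 0, 0.6]}}

```text
time: 3.9
ee_pos: [0.5446, 0.1228, 0.251]
tcp_rot: [-0.0, 0.76, 0.649, -0.0]
wrist_force: [0.1, 0.6, 0.7]
gripper_width: 0.6
```

```bash
python3 - <<'E'
from h import *
plan(.58,.084,.15,-9)
p=camera_params("wrist");cv2.imwrite("pics/c1.png",read_camera("wrist")[:,:,::-1]);np.save("c1.npy",p,allow_pickle=True)
E
```

```text
t 3.9 pos [0.5446 0.1228 0.251 ] yaw -9.0 q [0.02 0.01 1.78 0.   1.35 0.18] F [0.1 0.6 0.7] grip 0.6
tilt fix units tool [-0.006  0.001  0.   ]  turn units 0.0 shift units xyz [-1.31  1.64  4.04]
```

View pics/c1.png

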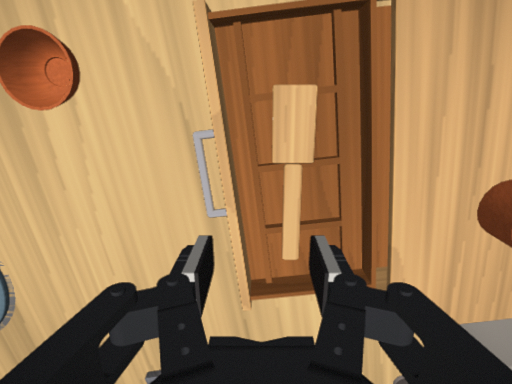

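The wrist view shows the spatula clearly: blade end at (295,85), neck at (293,163), handle end at (291,259). The front panel is on the left and the cabinet front at u≈392.

```bash
python3 - <<'E'
from h import *
p=np.load("c1.npy",allow_pickle=True).item()
for n,u,v,z in [("handle end",291,259,.054),("neck",293,163,.050),("bladeend",296.5,85,.048),("bL",276,85,.048),("bR",317,86,.048),("pull a",204,132,.05),("pull b",217,215,.05),("panel top outer far",208,15,.075),("inner side far",362,8,.068),("panel outer near",247,307,.075),("cab front top",393,5,.125),("cab 2",390,284,.125),("ridge crossing mid far",340,158,.042),("ridge back",340,95,.042),("ridge back2",338,218,.042),("ridgefront",258,163,.042),("rf2",250,98,.042),("rf3",267,227,.042)]:
    print(n,onz(p,u,v,z).round(4))
E
```

```text
handle end [ 0.5633 -0.0085  0.054 ]
neck [0.582  0.1181 0.05  ]
bladeend [0.597  0.2051 0.048 ]
bL [0.5744 0.2086 0.048 ]
bR [0.6194 0.2005 0.048 ]
pull a [0.4847 0.1706 0.05  ]
pull b [0.4787 0.0665 0.05  ]
panel top outer far [0.5173 0.2818 0.075 ]
inner side far [0.6672 0.2665 0.068 ]
panel outer near [ 0.4968 -0.0582  0.075 ]
cab front top [0.6731 0.2533 0.125 ]
cab 2 [ 0.6639 -0.0128  0.125 ]
ridge crossing mid far [0.6399 0.1136 0.042 ]
ridge back [0.6456 0.1868 0.042 ]
ridge back2 [0.6315 0.0348 0.042 ]
ridgefront [0.5403 0.1229 0.042 ]
rf2 [0.5433 0.1994 0.042 ]
rf3 [0.5383 0.0365 0.042 ]
```

Call:
{"op": "drive_tool", "data": {"motion": [-0.4, 0.54, 0.8, 0, 0, 0, 0.6, -0.4, 0.54, 0.8, 0, 0, 0, 0.6, -0.43, 0.53, 0.8, 0, 0, 0, 0.6, 0, 0, 0.8, 0, 0, 0, 0.6, 0, 0, 0.8, 0, 0, 0, 0.6]}}

```text
time: 4.58
ee_pos: [0.5788, 0.0875, 0.15]
tcp_rot: [-0.0, 0.76, 0.65, -0.0]
wrist_force: [0.2, -0.2, 0.2]
gripper_width: 0.602
```

Call:
{"op": "drive_tool", "data": {"motion": [0, 0, 0.8, 0, 0, 0, 0.6, 0, 0, 0.8, 0, 0, 0, 0.6, 0, 0, 0, 0, 0, 0, 0.6, 0, 0, 0, 0, 0, 0, 0.6, 0, 0, 0, 0, 0, 0, 0.6]}}

```text
time: 5.2
ee_pos: [0.5802, 0.0871, 0.1124]
tcp_rot: [0.001, 0.76, 0.65, 0.001]
wrist_force: [-0.2, -0.1, 0.7]
gripper_width: 0.602
```

```bash
python3 - <<'E'
from h import *
plan(.5796,.0861,.036,-9)
p=camera_params("wrist");cv2.imwrite("pics/c2.png",read_camera("wrist")[:,:,::-1]);np.save("c2.npy",p,allow_pickle=True)
E
```

```text
t 5.2 pos [0.5802 0.0871 0.1124] yaw -9.0 q [-0.04  0.23  1.8  -0.    1.1   0.11] F [-0.2 -0.1  0.7] grip 0.602
tilt fix units tool [ 0.021 -0.002  0.   ]  turn units 0.0 shift units xyz [-0.04 -0.02  3.06]
```

View pics/c2.png

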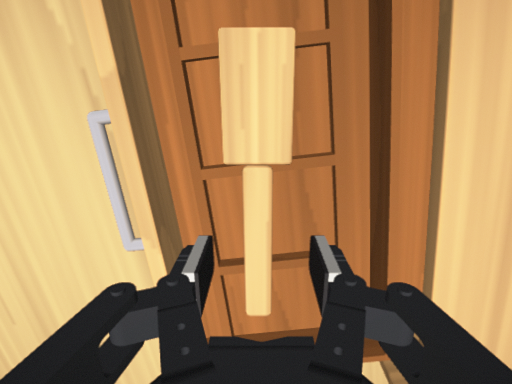

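The handle sits between the fingers: its axis is at u≈258 and the finger midpoint at u≈260. I'll descend and close.

Call:
{"op": "drive_tool", "data": {"motion": [0, 0, 0.8, 0, 0, 0, 0.6, 0, 0, 0.8, 0, 0, 0, 0.6, 0, 0, 0.7, 0, 0, 0, 0.6, 0, 0, 0.5, 0, 0, 0, 0.6, 0, 0, 0.25, 0, 0, 0, 0.6]}}

```text
time: 5.88
ee_pos: [0.5788, 0.087, 0.0337]
tcp_rot: [-0.001, 0.76, 0.649, -0.001]
wrist_force: [0.2, 0.0, 0.2]
gripper_width: 0.598
```

Call:
{"op": "drive_tool", "data": {"motion": [0, 0, 0, 0, 0, 0, 0.1, 0, 0, 0, 0, 0, 0, 0.1, 0, 0, 0, 0, 0, 0, 0.1, 0, 0, 0, 0, 0, 0, 0.1, 0, 0, 0, 0, 0, 0, 0.1]}}

```text
time: 6.5
ee_pos: [0.5798, 0.0871, 0.0356]
tcp_rot: [0.0, 0.76, 0.649, 0.0]
wrist_force: [-0.6, 0.7, 2.7]
gripper_width: 0.251
```

Call:
{"op": "drive_tool", "data": {"motion": [0, 0, -0.4, 0, 0, 0, 0.1, 0, 0, -0.6, 0, 0, 0, 0.1, 0, 0, -0.8, 0, 0, 0, 0.1, 0, 0, -0.8, 0, 0, 0, 0.1, 0, 0, -0.8, 0, 0, 0, 0.1]}}

```text
time: 7.12
ee_pos: [0.5796, 0.0871, 0.122]
tcp_rot: [0.0, 0.76, 0.649, 0.0]
wrist_force: [-0.7, -0.9, -0.8]
gripper_width: 0.249
```

```bash
python3 - <<'E'
from h import *
plan(.5796,.0861,.036,-9)
p=camera_params("wrist");cv2.imwrite("pics/c3.png",read_camera("wrist")[:,:,::-1]);np.save("c3.npy",p,allow_pickle=True)
E
```

```text
t 7.12 pos [0.5796 0.0871 0.122 ] yaw -9.0 q [-0.04  0.22  1.8   0.    1.12  0.11] F [-0.7 -0.9 -0.8] grip 0.249
tilt fix units tool [ 0.011 -0.001 -0.   ]  turn units 0.0 shift units xyz [-0.04  0.    3.44]
```

View pics/c3.png

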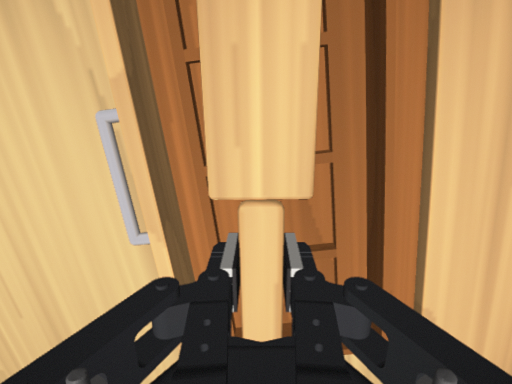

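The spatula is held and clear. Next I'll lift, and measure the tin more precisely from the scene image.

Call:
{"op": "drive_tool", "data": {"motion": [0, 0, -0.9, 0, 0, 0, 0.1, 0, 0, -0.9, 0, 0, 0, 0.1, 0, 0, -0.9, 0, 0, -0.5, 0.1, 0, 0, -0.5, 0, 0, -1, 0.1, 0, 0, 0, 0, 0, -1, 0.1]}}

```text
time: 7.8
ee_pos: [0.5802, 0.087, 0.202]
tcp_rot: [0.001, 0.672, 0.74, 0.001]
wrist_force: [-0.1, -0.1, -0.5]
gripper_width: 0.254
```

```bash
python3 - <<'E'
from h import *
i=cv2.imread("pics/a_scene.png")
crop(i,355,150,435,250,6,"pics/d1.png")
plan(.5796,.0861,.2,-9)
E
```

```text
t 7.8 pos [0.5802 0.087  0.202 ] yaw 5.5 q [-0.04  0.12  1.75 -0.    1.26 -0.14] F [-0.1 -0.1 -0.5] grip 0.254
tilt fix units tool [ 0.03   0.004 -0.   ]  turn units 2.53 shift units xyz [-0.04 -0.02  0.08]
```

View pics/d1.png

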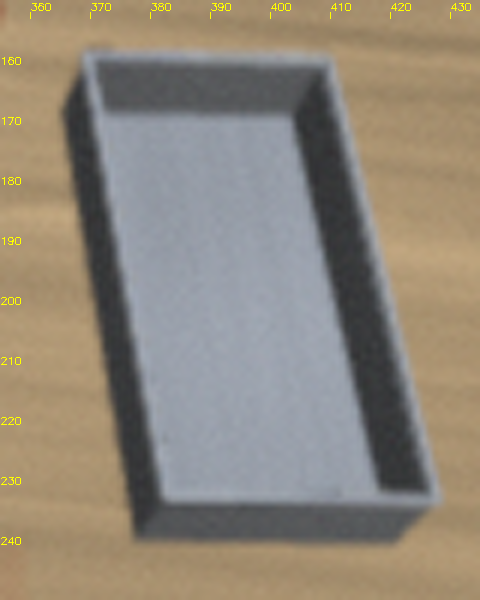

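```bash
python3 - <<'E'
from h import *
ps=camera_params("scene")
S=lambda X,Y,k,x0,y0:((X+.5)/k+x0-.5,(Y+.5)/k+y0-.5)
C=np.array([onz(ps,*S(X,Y,6,355,150),.055) for X,Y in [(84,52),(333,58),(440,502),(158,503)]])
print(C.round(4),C.mean(0))
print([np.linalg.norm(C[i]-C[(i+1)%4]).round(4) for i in range(4)])
for i,j in [(0,3),(1,2)]:
    d=C[j]-C[i];print(np.degrees(np.arctan2(d[1],d[0])))
for i,j in [(0,1),(3,2)]:
    d=C[j]-C[i];print(np.degrees(np.arctan2(d[1],d[0]))-90)
B=[onz(ps,*S(X,Y,6,355,150),0) for X,Y in [(64,108),(133,541),(397,543)]];print(np.round(B,4))
c=C.mean(0)
plan(c[0]-.012*-1,c[1],.2,94)
E
```

```text
[[0.3434 0.3571 0.055 ]
 [0.3306 0.4952 0.055 ]
 [0.6006 0.5214 0.055 ]
 [0.618  0.3817 0.055 ]] [0.47314646 0.43882527 0.055     ]
[np.float64(0.1387), np.float64(0.2712), np.float64(0.1408), np.float64(0.2757)]
5.115657257868189
5.545587349999889
5.275248833673771
7.096130936107556
[[0.3433 0.3601 0.    ]
 [0.6136 0.385  0.    ]
 [0.5983 0.521  0.    ]]
t 7.8 pos [0.5802 0.087  0.202 ] yaw 5.5 q [-0.04  0.12  1.75 -0.    1.26 -0.14] F [-0.1 -0.1 -0.5] grip 0.254
tilt fix units tool [ 0.03   0.004 -0.   ]  turn units -15.44 shift units xyz [ 2.81 14.3   0.08]
```

Call:
{"op": "drive_tool", "data": {"motion": [0, 0, 0, 0, 0, -1, 0.1, 0, 0, 0, 0, 0, -1, 0.1, 0, 0, 0, 0, 0, -1, 0.1, 0, 0, 0, 0, 0, -1, 0.1, 0, 0, 0, 0, 0, -1, 0.1]}}

```text
time: 8.43
ee_pos: [0.5793, 0.0871, 0.2003]
tcp_rot: [-0.0, 0.468, 0.884, -0.0]
wrist_force: [0.0, 0.8, -0.5]
gripper_width: 0.25
```

Call:
{"op": "drive_tool", "data": {"motion": [0, 0, 0, 0, 0, -1, 0.1, 0, 0, 0, 0, 0, -1, 0.1, 0, 0, 0, 0, 0, -1, 0.1, 0, 0, 0, 0, 0, -1, 0.1, 0, 0, 0, 0, 0, -1, 0.1]}}

```text
time: 9.05
ee_pos: [0.5792, 0.0871, 0.2003]
tcp_rot: [-0.0, 0.235, 0.972, -0.0]
wrist_force: [-0.3, 1.0, -0.6]
gripper_width: 0.245
```

Call:
{"op": "drive_tool", "data": {"motion": [0, 0, 0, 0, 0, -1, 0.1, 0, 0, 0, 0, 0, -1, 0.1, 0, 0, 0, 0, 0, -1, 0.1, 0, 0, 0, 0, 0, -1, 0.1, 0, 0, 0, 0, 0, -1, 0.1]}}

```text
time: 9.68
ee_pos: [0.5793, 0.0871, 0.2003]
tcp_rot: [0.0, -0.013, 1.0, -0.0]
wrist_force: [-0.3, -0.1, 0.3]
gripper_width: 0.253
```

Call:
{"op": "drive_tool", "data": {"motion": [0, 0, 0, 0, 0, -0.7, 0.1, 0, 0, 0, 0, 0, 0, 0.1, 0, 0, 0, 0, 0, 0, 0.1, 0, 0, 0, 0, 0, 0, 0.1, 0, 0, 0, 0, 0, 0, 0.1]}}

```text
time: 10.3
ee_pos: [0.5794, 0.0871, 0.2001]
tcp_rot: [-0.0, -0.046, 0.999, -0.0]
wrist_force: [0.6, -1.5, -1.2]
gripper_width: 0.251
```

```bash
python3 - <<'E'
from h import *
plan(.4845,.440,.2,95.4)
E
```

```text
t 10.3 pos [0.5794 0.0871 0.2001] yaw 95.3 q [-0.04  0.13  1.75 -0.    1.26 -1.71] F [ 0.6 -1.5 -1.2] grip 0.251
tilt fix units tool [-0. -0.  0.]  turn units -0.02 shift units xyz [ 2.45 14.41  0.  ]
```

Call:
{"op": "drive_tool", "data": {"motion": [0.163, 0.96, 0, 0, 0, 0, 0.1, 0.163, 0.96, 0, 0, 0, 0, 0.1, 0.163, 0.96, 0, 0, 0, 0, 0.1, 0.163, 0.96, 0, 0, 0, 0, 0.1, 0.163, 0.96, 0, 0, 0, 0, 0.1]}}

```text
time: 10.92
ee_pos: [0.5478, 0.2054, 0.2001]
tcp_rot: [0.0, -0.046, 0.999, 0.0]
wrist_force: [0.1, -0.4, -0.4]
gripper_width: 0.251
```

Call:
{"op": "drive_tool", "data": {"motion": [0.163, 0.96, 0, 0, 0, 0, 0.1, 0.163, 0.96, 0, 0, 0, 0, 0.1, 0.163, 0.96, 0, 0, 0, 0, 0.1, 0.163, 0.96, 0, 0, 0, 0, 0.1, 0.163, 0.96, 0, 0, 0, 0, 0.1]}}

```text
time: 11.55
ee_pos: [0.5164, 0.323, 0.2]
tcp_rot: [0.0, -0.046, 0.999, -0.0]
wrist_force: [0.2, 0.7, 0.2]
gripper_width: 0.249
```

Call:
{"op": "drive_tool", "data": {"motion": [0.163, 0.96, 0, 0, 0, 0, 0.1, 0.163, 0.96, 0, 0, 0, 0, 0.1, 0.163, 0.96, 0, 0, 0, 0, 0.1, 0.163, 0.96, 0, 0, 0, 0, 0.1, 0.163, 0.96, 0, 0, 0, 0, 0.1]}}

```text
time: 12.18
ee_pos: [0.4851, 0.4408, 0.2]
tcp_rot: [-0.0, -0.046, 0.999, -0.0]
wrist_force: [0.2, 0.1, -0.6]
gripper_width: 0.247
```

```bash
python3 - <<'E'
from h import *
plan(.4845,.440,.01,95.4)
p=camera_params("wrist");cv2.imwrite("pics/e1.png",read_camera("wrist")[:,:,::-1]);np.save("e1.npy",p,allow_pickle=True)
cv2.imwrite("pics/e2.png",cv2.resize(read_camera("side")[70:230,60:300,::-1],None,fx=3,fy=3))
plan(.4845,.440,.01,95.4)
E
```

```text
t 12.18 pos [0.4851 0.4408 0.2   ] yaw 95.3 q [ 0.56  0.28  1.57 -0.    1.29 -1.1 ] F [ 0.2  0.1 -0.6] grip 0.247
tilt fix units tool [-0.001 -0.     0.   ]  turn units -0.02 shift units xyz [ 0.03 -0.03  7.6 ]
t 12.28 pos [0.4845 0.4419 0.2   ] yaw 95.4 q [ 0.57  0.29  1.57  0.    1.29 -1.1 ] F [-0.8 -0.2 -1.1] grip 0.251
tilt fix units tool [ 0.004 -0.001 -0.   ]  turn units 0.0 shift units xyz [ 0.01 -0.07  7.6 ]
```

View pics/e1.png

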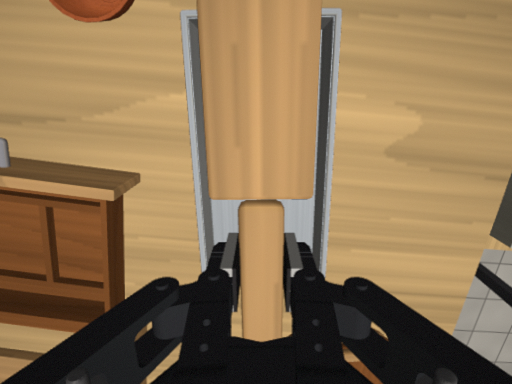

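View pics/e2.png

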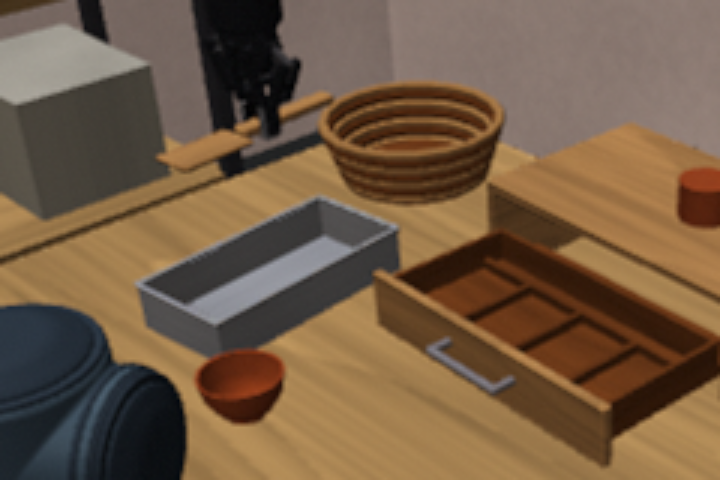

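The spatula is centred over the tin: the tin walls are at u≈190 and 332 and the spatula axis at u≈261. Next is lowering it.

Call:
{"op": "drive_tool", "data": {"motion": [0, -0.06, 0.9, 0, 0, 0, 0.1, 0, 0, 0.9, 0, 0, 0, 0.1, 0, 0, 0.9, 0, 0, 0, 0.1, 0, 0, 0.9, 0, 0, 0, 0.1, 0, 0, 0.8, 0, 0, 0, 0.1]}}

```text
time: 12.9
ee_pos: [0.4854, 0.4382, 0.0885]
tcp_rot: [-0.0, -0.046, 0.999, -0.0]
wrist_force: [0.6, -0.9, 0.3]
gripper_width: 0.253
```

Call:
{"op": "drive_tool", "data": {"motion": [0, 0, 0.7, 0, 0, 0, 0.1, 0, 0, 0.7, 0, 0, 0, 0.1, 0, 0, 0.7, 0, 0, 0, 0.1, 0, 0, 0.5, 0, 0, 0, 0.1, 0, 0, 0.4, 0, 0, 0, 0.1]}}

```text
time: 13.52
ee_pos: [0.4855, 0.4384, 0.0142]
tcp_rot: [-0.0, -0.046, 0.999, -0.0]
wrist_force: [0.5, -0.9, -0.3]
gripper_width: 0.254
```

Call:
{"op": "drive_tool", "data": {"motion": [0, 0, 0.15, 0, 0, 0, 0.1, 0, 0, 0.15, 0, 0, 0, 0.1, 0, 0, 0.08, 0, 0, 0, 0.1, 0, 0, 0, 0, 0, 0, 0.1, 0, 0, 0, 0, 0, 0, 0.1]}}

```text
time: 14.15
ee_pos: [0.4857, 0.4385, 0.0059]
tcp_rot: [0.0, -0.046, 0.999, 0.0]
wrist_force: [-0.1, 0.2, -0.6]
gripper_width: 0.246
```

```bash
python3 - <<'E'
from h import *
plan(.4845,.440,.002,95.4)
E
```

```text
t 14.15 pos [0.4857 0.4385 0.0059] yaw 95.3 q [ 0.56  0.53  1.64  0.    0.97 -1.1 ] F [-0.1  0.2 -0.6] grip 0.246
tilt fix units tool [0.003 0.005 0.   ]  turn units -0.02 shift units xyz [0.04 0.06 0.15]
```

Call:
{"op": "drive_tool", "data": {"motion": [0, 0, 0.1, 0, 0, 0, 0.1, 0, 0, 0, 0, 0, 0, 0.25, 0, 0, 0, 0, 0, 0, 0.5, 0, 0, 0, 0, 0, 0, 0.55, 0, 0, 0, 0, 0, 0, 0.55]}}

```text
time: 14.78
ee_pos: [0.4854, 0.4383, 0.0028]
tcp_rot: [-0.0, -0.046, 0.999, -0.0]
wrist_force: [-0.4, -0.9, -0.2]
gripper_width: 0.551
```

Call:
{"op": "drive_tool", "data": {"motion": [0, 0, -0.3, 0, 0, 0, 0.55, 0, 0, -0.7, 0, 0, 0, 0.55, 0, 0, -1, 0, 0, 0, 0.55, 0, 0, -1, 0, 0, 0, 0.55, 0, 0, -1, 0, 0, 0, 0.55]}}

```text
time: 15.4
ee_pos: [0.4859, 0.4387, 0.1056]
tcp_rot: [0.001, -0.046, 0.999, 0.0]
wrist_force: [0.4, -0.7, 0.7]
gripper_width: 0.554
```

Call:
{"op": "drive_tool", "data": {"motion": [0, 0, -1, 0, 0, 0, 0.55, 0, 0, -1, 0, 0, 0, 0.55, 0, 0, -1, 0, 0, 0, 0.55, 0, 0, -1, 0, 0, 0, 0.55, 0, 0, -1, 0, 0, 0, 0.55]}}

```text
time: 16.02
ee_pos: [0.4855, 0.4385, 0.2306]
tcp_rot: [0.001, -0.046, 0.999, 0.0]
wrist_force: [0.3, 0.5, 0.6]
gripper_width: 0.549
```

```bash
python3 - <<'E'
from h import *
a=cv2.resize(read_camera("side")[70:230,60:300,::-1],None,fx=2,fy=2)
b=read_camera("wrist")[:,:,::-1]
s=read_camera("scene")[:,:,::-1];cv2.imwrite("pics/f_scene.png",s);cv2.imwrite("pics/f_side.png",a)
o=np.zeros((384+320,512,3),np.uint8);o[:384]=b;o[384:,:480]=a
cv2.imwrite("pics/f1.png",cv2.resize(o,None,fx=.85,fy=.85))
crop(s,125,145,235,225,7,"pics/f2.png")
plan(.47,-.21,.25,None)
E
```

```text
t 16.18 pos [0.4863 0.439  0.2309] yaw 95.3 q [ 0.56  0.25  1.55  0.    1.33 -1.1 ] F [ 0.4 -1.   0. ] grip 0.55
tilt fix units tool [ 0.023  0.044 -0.   ]  turn units 0 shift units xyz [  3.04 -25.79  -0.76]
```

View pics/f1.png

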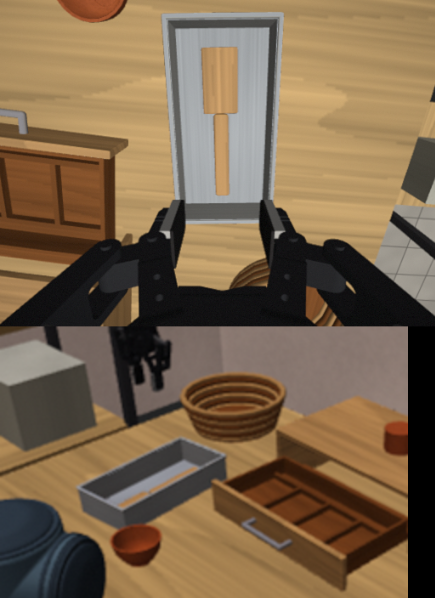

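View pics/f2.png

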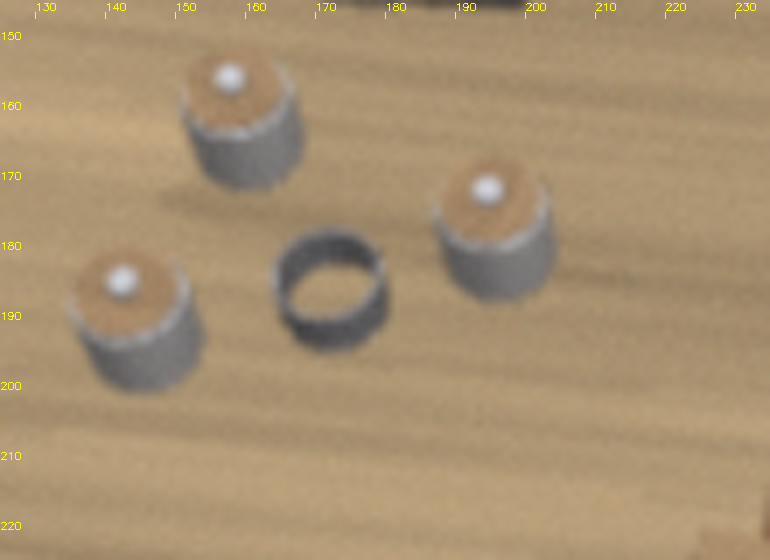

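View pics/f_scene.png

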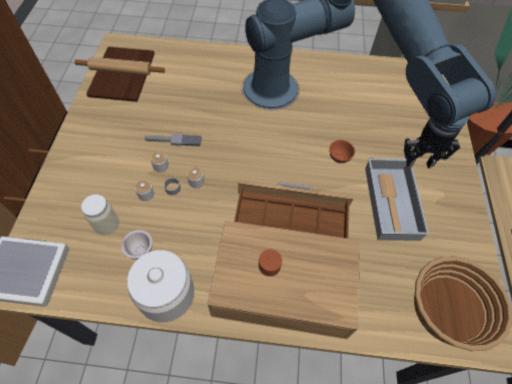

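The spatula lies flat in the tin at the image centre (388-398, 175-228), and the pots haven't moved. I'll turn the jaw to the tray's x direction and look into the empty drawer on the way.

Call:
{"op": "drive_tool", "data": {"motion": [0, 0, -0.2, 0, 0, 1, 0.55, 0, 0, -0.2, 0, 0, 1, 0.55, 0, 0, -0.2, 0, 0, 1, 0.55, 0, 0, -0.2, 0, 0, 1, 0.55, 0, 0, 0, 0, 0, 1, 0.55]}}

```text
time: 16.8
ee_pos: [0.4851, 0.4382, 0.2472]
tcp_rot: [-0.0, 0.204, 0.979, -0.0]
wrist_force: [0.1, 0.2, 0.1]
gripper_width: 0.549
```

Call:
{"op": "drive_tool", "data": {"motion": [0, 0, 0, 0, 0, 1, 0.55, 0, 0, 0, 0, 0, 1, 0.55, 0, 0, 0, 0, 0, 1, 0.55, 0, 0, 0, 0, 0, 1, 0.55, 0, 0, 0, 0, 0, 1, 0.55]}}

```text
time: 17.42
ee_pos: [0.4849, 0.438, 0.2465]
tcp_rot: [-0.001, 0.44, 0.898, -0.001]
wrist_force: [-0.2, 0.0, -0.0]
gripper_width: 0.55
```

Call:
{"op": "drive_tool", "data": {"motion": [0, 0, 0, 0, 0, 1, 0.55, 0, 0, 0, 0, 0, 1, 0.55, 0, 0, 0, 0, 0, 1, 0.55, 0, 0, 0, 0, 0, 1, 0.55, 0, 0, 0, 0, 0, 1, 0.55]}}

```text
time: 18.05
ee_pos: [0.4849, 0.438, 0.2465]
tcp_rot: [-0.0, 0.648, 0.761, -0.001]
wrist_force: [0.3, 0.1, -0.1]
gripper_width: 0.551
```

Call:
{"op": "drive_tool", "data": {"motion": [0, 0, 0, 0, 0, 1, 0.55, 0, 0, 0, 0, 0, 1, 0.55, 0, 0, 0, 0, 0, 0.2, 0.55, 0, 0, 0, 0, 0, 0, 0.55, 0, 0, 0, 0, 0, 0, 0.55]}}

```text
time: 18.68
ee_pos: [0.4854, 0.4383, 0.2478]
tcp_rot: [-0.0, 0.727, 0.687, -0.0]
wrist_force: [-0.3, -0.1, 0.3]
gripper_width: 0.55
```

```bash
python3 - <<'E'
from h import *
plan(.585,.08,.25,-3)
E
```

```text
t 18.68 pos [0.4854 0.4383 0.2478] yaw -3.2 q [ 0.56  0.24  1.53 -0.    1.37  0.62] F [-0.3 -0.1  0.3] grip 0.55
tilt fix units tool [-0.003  0.003 -0.   ]  turn units -0.04 shift units xyz [-14.1    4.73  -0.09]
```

Call:
{"op": "drive_tool", "data": {"motion": [-0.94, 0.315, 0, 0, 0, 0, 0.55, -0.94, 0.315, 0, 0, 0, 0, 0.55, -0.94, 0.315, 0, 0, 0, 0, 0.55, -0.94, 0.315, 0, 0, 0, 0, 0.55, -0.94, 0.315, 0, 0, 0, 0, 0.55]}}

```text
time: 19.3
ee_pos: [0.5185, 0.3168, 0.2481]
tcp_rot: [0.0, 0.727, 0.687, -0.0]
wrist_force: [-0.8, 1.1, -0.4]
gripper_width: 0.549
```

Call:
{"op": "drive_tool", "data": {"motion": [-0.94, 0.315, 0, 0, 0, 0, 0.55, -0.94, 0.315, 0, 0, 0, 0, 0.55, -0.94, 0.315, 0, 0, 0, 0, 0.55, -0.94, 0.315, 0, 0, 0, 0, 0.55, -0.94, 0.315, 0, 0, 0, 0, 0.55]}}

```text
time: 19.92
ee_pos: [0.5508, 0.1972, 0.2481]
tcp_rot: [0.0, 0.727, 0.686, -0.0]
wrist_force: [0.2, -0.3, -0.0]
gripper_width: 0.553
```

Call:
{"op": "drive_tool", "data": {"motion": [-0.94, 0.315, 0, 0, 0, 0, 0.75, -0.94, 0.315, 0, 0, 0, 0, 0.75, -0.94, 0.315, 0, 0, 0, 0, 0.75, -0.94, 0.315, 0, 0, 0, 0, 0.75, -0.94, 0.315, 0, 0, 0, 0, 0.75]}}

```text
time: 20.55
ee_pos: [0.5832, 0.0777, 0.2481]
tcp_rot: [0.0, 0.727, 0.686, -0.0]
wrist_force: [-0.6, -0.1, 0.2]
gripper_width: 0.748
```

```bash
python3 - <<'E'
from h import *
plan(.468,-.21,.2,-3)
p=camera_params("wrist");i=read_camera("wrist")[:,:,::-1];cv2.imwrite("pics/g1.png",i);np.save("g1.npy",p,allow_pickle=True)
crop(i,120,0,420,225,2,"pics/g2.png")
E
```

```text
t 20.55 pos [0.5832 0.0777 0.2481] yaw -3.3 q [-0.06  0.09  1.7  -0.    1.35 -0.  ] F [-0.6 -0.1  0.2] grip 0.748
tilt fix units tool [0.001 0.004 0.   ]  turn units -0.05 shift units xyz [-11.73  -4.     1.92]
```

View pics/g1.png

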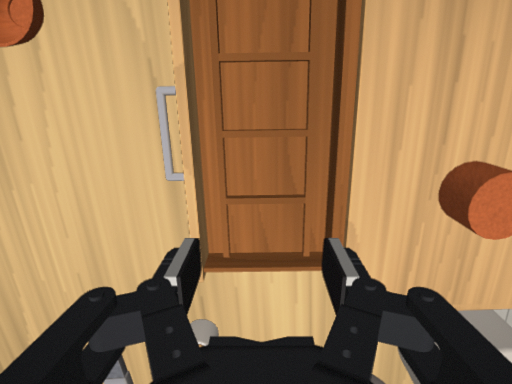

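View pics/g2.png

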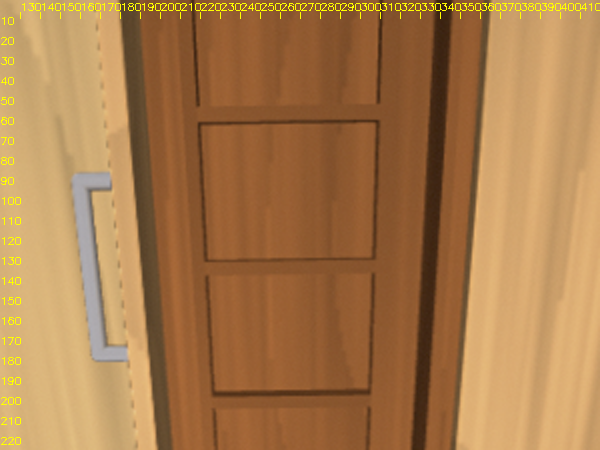

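```bash
python3 - <<'E'
from h import *
p=np.load("g1.npy",allow_pickle=True).item()
S=lambda X,Y,k,x0,y0:((X+.5)/k+x0-.5,(Y+.5)/k+y0-.5)
for n,L in [("bay2",[(198,120),(379,118),(376,260),(205,262)]),("bay1",[(204,274),(375,271),(370,395),(213,397)])]:
  for z in (.042,.030):
    C=np.array([onz(p,*S(X,Y,2,120,0),z) for X,Y in L])
    print(n,z,C.mean(0).round(4),[np.linalg.norm(C[i]-C[(i+1)%4]).round(3) for i in range(4)],C[:,:2].round(3).tolist())
for n,X,Y,z in [("pull a",83,180,.05),("pull b",101,353,.05),("front inner top",152,30,.075),("front inner top2",185,400,.075)]:
    print(n,onz(p,*S(X,Y,2,120,0),z).round(4))
for n,u,v,z in [("bay0 far L",228,205,.042),("bay0 farR",305,203,.042),("side right inner top near",207,268,.068),("side right inner R",322,267,.068)]:
    print(n,onz(p,u,v,z).round(4))
E
```

```text
bay2 0.042 [0.5909 0.1553 0.042 ] [np.float64(0.099), np.float64(0.077), np.float64(0.1), np.float64(0.077)] [[0.543, 0.196], [0.642, 0.191], [0.64, 0.114], [0.539, 0.119]]
bay2 0.03 [0.5911 0.1553 0.03  ] [np.float64(0.103), np.float64(0.08), np.float64(0.104), np.float64(0.08)] [[0.541, 0.198], [0.644, 0.193], [0.641, 0.113], [0.538, 0.118]]
bay1 0.042 [0.5871 0.0715 0.042 ] [np.float64(0.101), np.float64(0.077), np.float64(0.099), np.float64(0.077)] [[0.538, 0.112], [0.639, 0.108], [0.635, 0.031], [0.536, 0.035]]
bay1 0.03 [0.587  0.0686 0.03  ] [np.float64(0.104), np.float64(0.08), np.float64(0.102), np.float64(0.08)] [[0.536, 0.111], [0.641, 0.106], [0.637, 0.027], [0.534, 0.031]]
pull a [0.4773 0.1685 0.05  ]
pull b [0.4726 0.0697 0.05  ]
front inner top [0.5289 0.2335 0.075 ]
front inner top2 [0.5249 0.0456 0.075 ]
bay0 far L [0.5376 0.0259 0.042 ]
bay0 farR [0.6352 0.0231 0.042 ]
side right inner top near [ 0.5068 -0.0479  0.068 ]
side right inner R [ 0.6523 -0.0547  0.068 ]
```

Bay sizes come out at 77 x 100 mm, which matches the spec. Bay centres are bay1 (.587,.0715) and bay2 (.591,.155), so bay0 is about (.583,-.012), and the tray yaw is about -2.6°. Next is pot C.

Call:
{"op": "drive_tool", "data": {"motion": [-0.98, -0.333, 0, 0, 0, -0.1, 0.85, -0.98, -0.333, 0, 0, 0, 0, 0.85, -0.98, -0.333, 0, 0, 0, 0, 0.85, -0.98, -0.333, 0, 0, 0, 0, 0.85, -0.98, -0.333, 0, 0, 0, 0, 0.85]}}

```text
time: 21.22
ee_pos: [0.5349, -0.0419, 0.2481]
tcp_rot: [0.0, 0.724, 0.69, -0.0]
wrist_force: [0.0, 1.0, -0.3]
gripper_width: 0.848
```

Call:
{"op": "drive_tool", "data": {"motion": [-0.98, -0.333, 0, 0, 0, 0, 0.85, -0.98, -0.333, 0, 0, 0, 0, 0.85, -0.98, -0.333, 0.3, 0, 0, 0, 0.85, -0.98, -0.333, 0.5, 0, 0, 0, 0.85, -0.98, -0.333, 0.5, 0, 0, 0, 0.85]}}

```text
time: 21.85
ee_pos: [0.4875, -0.1621, 0.2153]
tcp_rot: [0.0, 0.724, 0.69, -0.0]
wrist_force: [-0.2, 0.1, -0.5]
gripper_width: 0.847
```

Call:
{"op": "drive_tool", "data": {"motion": [-0.98, -0.333, 0.4, 0, 0, 0, 0.85, -0.95, -0.333, 0.2, 0, 0, 0, 0.85, 0, 0, 0, 0, 0, 0, 0.85, 0, 0, 0, 0, 0, 0, 0.85, 0, 0, 0, 0, 0, 0, 0.85]}}

```text
time: 22.48
ee_pos: [0.4698, -0.2078, 0.2009]
tcp_rot: [0.0, 0.723, 0.691, 0.0]
wrist_force: [-0.7, -0.5, 1.1]
gripper_width: 0.85
```

```bash
python3 - <<'E'
from h import *
plan(.468,-.21,.011,-2.6)
p=camera_params("wrist");i=read_camera("wrist")[:,:,::-1];cv2.imwrite("pics/h1.png",i);np.save("h1.npy",p,allow_pickle=True)
E
```

```text
t 22.48 pos [ 0.4698 -0.2078  0.2009] yaw -2.6 q [-0.64 -0.05  1.93  0.    1.26 -0.59] F [-0.7 -0.5  1.1] grip 0.85
tilt fix units tool [ 0.006  0.002 -0.   ]  turn units -0.01 shift units xyz [-0.09 -0.07  7.6 ]
```

View pics/h1.png

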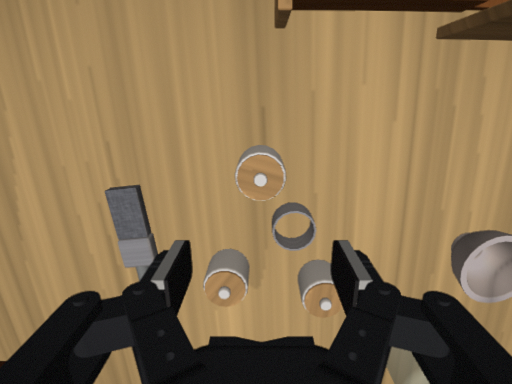

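Pot C is straight ahead with its knob at (260,180). A is at (224,294), B at (326,305), and the cutter at (293,227).

```bash
python3 - <<'E'
from h import *
p=np.load("h1.npy",allow_pickle=True).item()
for n,u,v,z in [("C",260,180,.061),("Crim",260.5,174,.051),("A",224,294,.061),("B",326,305,.061),("cut",293,227,.03)]:
    print(n,onz(p,u,v,z).round(4))
plan(.4685,-.2095,.011,-2.6)
E
```

```text
C [ 0.4682 -0.2103  0.061 ]
Crim [ 0.4688 -0.2068  0.051 ]
A [ 0.4206 -0.344   0.061 ]
B [ 0.5379 -0.3648  0.061 ]
cut [ 0.5036 -0.2779  0.03  ]
t 22.52 pos [ 0.4698 -0.2078  0.2008] yaw -2.6 q [-0.64 -0.05  1.93  0.    1.26 -0.59] F [ 0.4  0.1 -0.6] grip 0.85
tilt fix units tool [0.004 0.002 0.   ]  turn units -0.01 shift units xyz [-0.07 -0.05  7.59]
```

Call:
{"op": "drive_tool", "data": {"motion": [-0.07, -0.05, 0.9, 0, 0, 0, 0.85, 0, 0, 0.9, 0, 0, 0, 0.85, 0, 0, 0.9, 0, 0, 0, 0.85, 0, 0, 0.9, 0, 0, 0, 0.85, 0, 0, 0.9, 0, 0, 0, 0.85], "newtons": 20}}

```text
time: 23.15
ee_pos: [0.4686, -0.2096, 0.0876]
tcp_rot: [0.0, 0.723, 0.691, 0.0]
wrist_force: [-0.2, -0.7, 1.3]
gripper_width: 0.847
```

Call:
{"op": "drive_tool", "data": {"motion": [0, 0, 0.9, 0, 0, 0, 0.85, 0, 0, 0.9, 0, 0, 0, 0.85, 0, 0, 0.7, 0, 0, 0, 0.85, 0, 0, 0.4, 0, 0, 0, 0.85, 0, 0, 0.19, 0, 0, 0, 0.85]}}

```text
time: 23.78
ee_pos: [0.4683, -0.21, 0.0105]
tcp_rot: [-0.0, 0.723, 0.69, -0.0]
wrist_force: [0.1, -0.9, -0.3]
gripper_width: 0.847
```

Call:
{"op": "drive_tool", "data": {"motion": [0, 0, 0, 0, 0, 0, 0.8, 0, 0, 0, 0, 0, 0, 0.74, 0, 0, 0, 0, 0, 0, 0.68, 0, 0, 0, 0, 0, 0, 0.62, 0, 0, 0, 0, 0, 0, 0.55]}}

```text
time: 24.4
ee_pos: [0.4686, -0.2103, 0.0114]
tcp_rot: [0.0, 0.724, 0.69, 0.0]
wrist_force: [-0.9, -0.4, 5.3]
gripper_width: 0.627
```

```bash
python3 - <<'E'
from h import *
plan(.4685,-.2095,.011,-2.6)
E
```

```text
t 24.4 pos [ 0.4686 -0.2103  0.0114] yaw -2.7 q [-0.64  0.25  2.01  0.    0.88 -0.6 ] F [-0.9 -0.4  5.3] grip 0.627
tilt fix units tool [ 0.008  0.005 -0.   ]  turn units -0.02 shift units xyz [ 0.03 -0.01  0.02]
```

Call:
{"op": "drive_tool", "data": {"motion": [0, 0, 0, 0, 0, 0, 0.45, 0, 0, 0, 0, 0, 0, 0.4, 0, 0, -0.3, 0, 0, 0, 0.4, 0, 0, -0.6, 0, 0, 0, 0.4, 0, 0, -0.8, 0, 0, 0, 0.4]}}

```text
time: 25.02
ee_pos: [0.4677, -0.2097, 0.0538]
tcp_rot: [-0.001, 0.724, 0.69, -0.0]
wrist_force: [0.3, -1.0, -2.5]
gripper_width: 0.629
```

Call:
{"op": "drive_tool", "data": {"motion": [0, 0, -0.9, 0, 0, 0, 0.4, 0, 0, -0.9, 0, 0, 0, 0.4, 0, 0, -0.9, 0, 0, 0, 0.4, 0, 0, -0.9, 0, 0, 0, 0.4, 0, 0, -0.9, 0, 0, 0, 0.4]}}

```text
time: 25.65
ee_pos: [0.468, -0.2099, 0.1671]
tcp_rot: [0.0, 0.724, 0.69, 0.0]
wrist_force: [0.4, -0.6, -2.0]
gripper_width: 0.63
```

```bash
python3 - <<'E'
from h import *
i=read_camera("wrist")[:,:,::-1];cv2.imwrite("pics/i1.png",i)
plan(.591,.155,.17,-2.6)
E
```

```text
t 25.7 pos [ 0.4697 -0.2111  0.1705] yaw -2.7 q [-0.64 -0.01  1.95  0.    1.19 -0.6 ] F [ 1.3 -0.4  0.6] grip 0.631
tilt fix units tool [ 0.051  0.035 -0.   ]  turn units -0.01 shift units xyz [14.85  4.18  0.02]
```

View pics/i1.png

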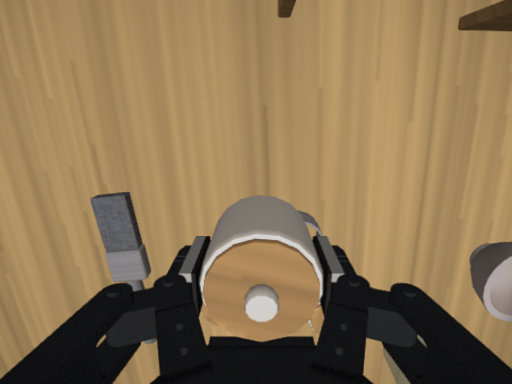

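Pot C is held upright, with its knob centred at (261,303). I'll carry it to bay2.

Call:
{"op": "drive_tool", "data": {"motion": [0.5, 0.14, 0, 0, 0, 0, 0.4, 0.8, 0.224, 0, 0, 0, 0, 0.4, 0.95, 0.267, 0, 0, 0, 0, 0.4, 0.95, 0.267, 0, 0, 0, 0, 0.4, 0.95, 0.267, 0, 0, 0, 0, 0.4]}}

```text
time: 26.32
ee_pos: [0.5014, -0.1058, 0.1642]
tcp_rot: [-0.001, 0.723, 0.69, -0.0]
wrist_force: [0.3, -0.2, -1.7]
gripper_width: 0.623
```

Call:
{"op": "drive_tool", "data": {"motion": [0.95, 0.267, 0, 0, 0, 0, 0.4, 0.95, 0.267, 0, 0, 0, 0, 0.4, 0.95, 0.267, 0, 0, 0, 0, 0.4, 0.95, 0.267, 0, 0, 0, 0, 0.4, 0.95, 0.267, 0, 0, 0, 0, 0.4]}}

```text
time: 26.95
ee_pos: [0.5401, 0.0111, 0.1641]
tcp_rot: [-0.001, 0.723, 0.69, -0.001]
wrist_force: [0.5, 0.1, -2.0]
gripper_width: 0.628
```

Call:
{"op": "drive_tool", "data": {"motion": [0.95, 0.267, 0, 0, 0, 0, 0.4, 0.95, 0.267, 0, 0, 0, 0, 0.4, 0.95, 0.267, 0, 0, 0, 0, 0.4, 0.95, 0.267, 0, 0, 0, 0, 0.4, 0.95, 0.267, 0, 0, 0, 0, 0.4]}}

```text
time: 27.58
ee_pos: [0.5788, 0.1279, 0.1639]
tcp_rot: [-0.001, 0.723, 0.69, -0.001]
wrist_force: [-0.5, 0.3, -2.5]
gripper_width: 0.626
```

Call:
{"op": "drive_tool", "data": {"motion": [0.95, 0.267, 0, 0, 0, 0, 0.4, 0.3, 0.08, 0, 0, 0, 0, 0.4, 0, 0, 0, 0, 0, 0, 0.4, 0, 0, 0, 0, 0, 0, 0.4, 0, 0, 0, 0, 0, 0, 0.4]}}

```text
time: 28.2
ee_pos: [0.59, 0.1564, 0.1657]
tcp_rot: [-0.0, 0.724, 0.69, -0.0]
wrist_force: [0.5, 0.1, -2.3]
gripper_width: 0.627
```

```bash
python3 - <<'E'
from h import *
plan(.591,.155,.045,-2.6)
i=read_camera("wrist")[:,:,::-1];cv2.imwrite("pics/j1.png",i)
i=read_camera("side")[:,:,::-1];crop(i,160,100,320,230,5,"pics/j2.png")
E
```

```text
t 28.2 pos [0.59   0.1564 0.1657] yaw -2.7 q [ 0.07  0.22  1.71 -0.    1.21  0.12] F [ 0.5  0.1 -2.3] grip 0.627
tilt fix units tool [-0.002  0.001 -0.   ]  turn units -0.03 shift units xyz [-0.05  0.04  4.83]
```

View pics/j1.png

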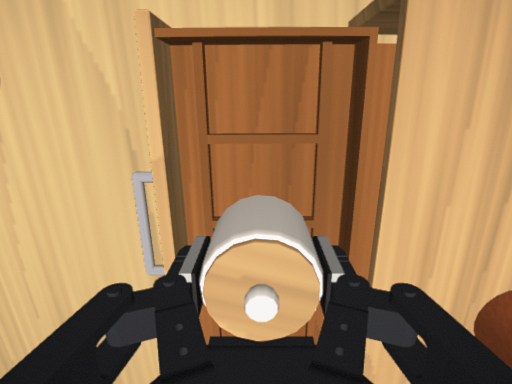

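View pics/j2.png

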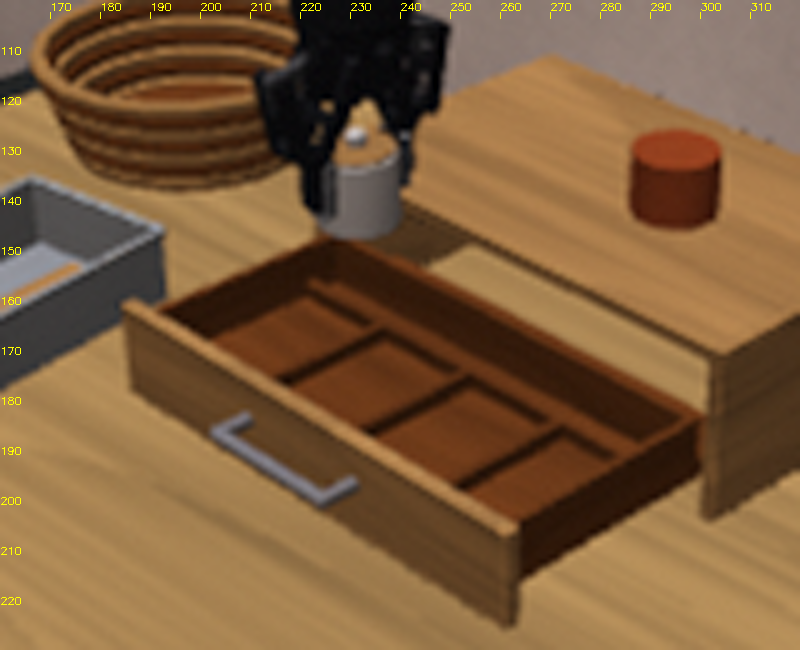

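Call:
{"op": "drive_tool", "data": {"motion": [-0.05, 0.04, 0.5, 0, 0, 0, 0.4, 0, 0, 0.9, 0, 0, 0, 0.4, 0, 0, 0.9, 0, 0, 0, 0.4, 0, 0, 0.9, 0, 0, 0, 0.4, 0, 0, 0.8, 0, 0, 0, 0.4]}}

```text
time: 28.92
ee_pos: [0.5905, 0.1556, 0.064]
tcp_rot: [-0.0, 0.724, 0.69, -0.001]
wrist_force: [-0.4, 0.4, -2.0]
gripper_width: 0.626
```

Call:
{"op": "drive_tool", "data": {"motion": [0, 0, 0.5, 0, 0, 0, 0.4, 0, 0, 0.2, 0, 0, 0, 0.4, 0, 0, 0.1, 0, 0, 0, 0.4, 0, 0, 0, 0, 0, 0, 0.4, 0, 0, 0, 0, 0, 0, 0.4]}}

```text
time: 29.55
ee_pos: [0.5916, 0.1559, 0.0465]
tcp_rot: [0.0, 0.724, 0.69, 0.0]
wrist_force: [0.6, -0.0, -2.4]
gripper_width: 0.633
```

```bash
python3 - <<'E'
from h import *
plan(.591,.155,.041,-2.6)
E
```

```text
t 29.55 pos [0.5916 0.1559 0.0465] yaw -2.7 q [ 0.07  0.38  1.76 -0.    1.    0.12] F [ 0.6 -0.  -2.4] grip 0.633
tilt fix units tool [ 0.013 -0.001  0.   ]  turn units -0.02 shift units xyz [-0.04 -0.02  0.22]
```

Call:
{"op": "drive_tool", "data": {"motion": [0, 0, 0.06, 0, 0, 0, 0.4, 0, 0, 0.06, 0, 0, 0, 0.4, 0, 0, 0.04, 0, 0, 0, 0.4, 0, 0, 0.02, 0, 0, 0, 0.4, 0, 0, 0, 0, 0, 0, 0.4]}}

```text
time: 30.18
ee_pos: [0.5911, 0.1558, 0.0414]
tcp_rot: [0.0, 0.724, 0.69, -0.0]
wrist_force: [-1.7, -0.4, -0.3]
gripper_width: 0.628
```

Contact: the pot's weight has come off the wrist (Fz from -2.4 to -0.3). I'll release.

Call:
{"op": "drive_tool", "data": {"motion": [0, 0, 0, 0, 0, 0, 0.64, 0, 0, 0, 0, 0, 0, 0.7, 0, 0, 0, 0, 0, 0, 0.76, 0, 0, 0, 0, 0, 0, 0.82, 0, 0, 0, 0, 0, 0, 0.82]}}

```text
time: 30.8
ee_pos: [0.5911, 0.1558, 0.0413]
tcp_rot: [0.0, 0.724, 0.69, 0.0]
wrist_force: [-0.9, 0.5, -0.3]
gripper_width: 0.819
```

Call:
{"op": "drive_tool", "data": {"motion": [0, 0, -0.4, 0, 0, 0, 0.82, 0, 0, -0.8, 0, 0, 0, 0.82, 0, 0, -1, 0, 0, 0, 0.82, 0, 0, -1, 0, 0, 0, 0.82, 0, 0, -1, 0, 0, 0, 0.82]}}

```text
time: 31.42
ee_pos: [0.5916, 0.1559, 0.1491]
tcp_rot: [0.001, 0.724, 0.69, 0.001]
wrist_force: [0.9, -0.6, 0.3]
gripper_width: 0.82
```

Call:
{"op": "drive_tool", "data": {"motion": [0, 0, -1, 0, 0, 0, 0.85, 0, 0, -0.8, 0, 0, 0, 0.85, 0, 0, 0, 0, 0, 0, 0.85, 0, 0, 0, 0, 0, 0, 0.85, 0, 0, 0, 0, 0, 0, 0.85]}}

```text
time: 32.05
ee_pos: [0.5903, 0.1557, 0.1898]
tcp_rot: [-0.001, 0.724, 0.69, -0.001]
wrist_force: [0.4, 1.4, 0.0]
gripper_width: 0.85
```

```bash
python3 - <<'E'
from h import *
plan(.4206,-.344,.2,-2.6)
p=camera_params("wrist");i=read_camera("wrist")[:,:,::-1];cv2.imwrite("pics/k1.png",i);np.save("k1.npy",p,allow_pickle=True)
s=read_camera("scene")[:,:,::-1];crop(s,115,135,355,235,3,"pics/k2.png")
E
```

```text
t 32.05 pos [0.5903 0.1557 0.1898] yaw -2.7 q [ 0.07  0.2   1.69 -0.    1.25  0.12] F [0.4 1.4 0. ] grip 0.85
tilt fix units tool [-0.026  0.003 -0.   ]  turn units -0.02 shift units xyz [-20.28  -5.87  -0.41]
```

View pics/k1.png

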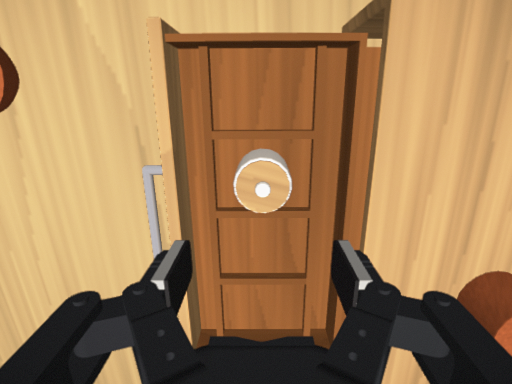

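View pics/k2.png

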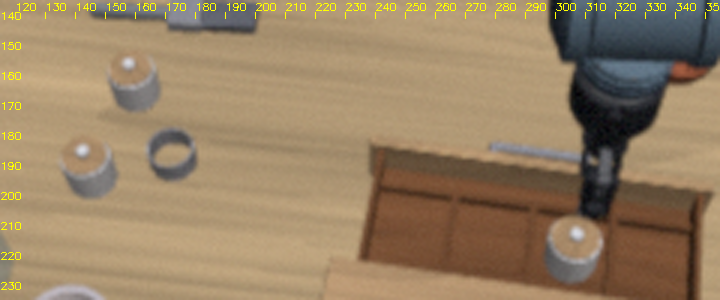

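Pot C stands in bay2 with its knob at (263,190), centred in the compartment. A and B haven't moved. Next is pot A.

Call:
{"op": "drive_tool", "data": {"motion": [-0.97, -0.28, 0, 0, 0, 0, 0.85, -0.97, -0.28, 0, 0, 0, 0, 0.85, -0.97, -0.28, 0, 0, 0, 0, 0.85, -0.97, -0.28, 0, 0, 0, 0, 0.85, -0.97, -0.28, 0, 0, 0, 0, 0.85]}}

```text
time: 32.78
ee_pos: [0.5499, 0.0356, 0.1908]
tcp_rot: [-0.0, 0.724, 0.69, -0.0]
wrist_force: [0.1, 0.4, -0.5]
gripper_width: 0.849
```

Call:
{"op": "drive_tool", "data": {"motion": [-0.97, -0.28, 0, 0, 0, 0, 0.85, -0.97, -0.28, 0, 0, 0, 0, 0.85, -0.97, -0.28, 0, 0, 0, 0, 0.85, -0.97, -0.28, 0, 0, 0, 0, 0.85, -0.97, -0.28, 0, 0, 0, 0, 0.85]}}

```text
time: 33.4
ee_pos: [0.5092, -0.0838, 0.1908]
tcp_rot: [-0.0, 0.724, 0.69, -0.0]
wrist_force: [-0.1, 0.1, -0.7]
gripper_width: 0.851
```

Call:
{"op": "drive_tool", "data": {"motion": [-0.97, -0.28, 0, 0, 0, 0, 0.85, -0.97, -0.28, 0, 0, 0, 0, 0.85, -0.97, -0.28, 0, 0, 0, 0, 0.85, -0.97, -0.28, 0, 0, 0, 0, 0.85, -0.97, -0.28, 0, 0, 0, 0, 0.85]}}

```text
time: 34.02
ee_pos: [0.4686, -0.2032, 0.1909]
tcp_rot: [-0.0, 0.724, 0.69, -0.0]
wrist_force: [0.3, -0.6, 0.0]
gripper_width: 0.847
```

Call:
{"op": "drive_tool", "data": {"motion": [-0.97, -0.28, 0, 0, 0, 0, 0.85, -0.97, -0.28, 0, 0, 0, 0, 0.85, -0.97, -0.28, 0, 0, 0, 0, 0.85, -0.97, -0.28, 0, 0, 0, 0, 0.85, -0.9, -0.25, 0, 0, 0, 0, 0.85]}}

```text
time: 34.65
ee_pos: [0.4288, -0.321, 0.1908]
tcp_rot: [-0.0, 0.724, 0.69, 0.0]
wrist_force: [0.6, 0.1, -1.0]
gripper_width: 0.848
```

```bash
python3 - <<'E'
from h import *
plan(.4206,-.344,.011,-2.6)
p=camera_params("wrist");i=read_camera("wrist")[:,:,::-1];cv2.imwrite("pics/l1.png",i);np.save("l1.npy",p,allow_pickle=True)
E
```

```text
t 34.65 pos [ 0.4288 -0.321   0.1908] yaw -2.7 q [-0.85  0.02  1.88  0.    1.24 -0.81] F [ 0.6  0.1 -1. ] grip 0.848
tilt fix units tool [-0.006 -0.007 -0.   ]  turn units -0.02 shift units xyz [-0.93 -0.29  7.19]
```

View pics/l1.png

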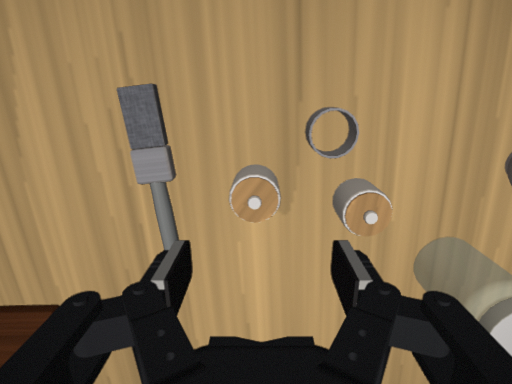

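```bash
python3 - <<'E'
from h import *
p=np.load("l1.npy",allow_pickle=True).item()
for n,u,v,z in [("A",254,203,.061),("B",371,218,.061),("brush handle",165,220,.015),("brush2",176,245,.015),("cut",332,131,.03),("jar edge top",470,330,.13),("jar base",440,240,.0)]:
    print(n,onz(p,u,v,z).round(4))
ps=camera_params("scene");print("jar lid",onz(ps,95,203,.13), "mortar",onz(ps,137,241,.06))
plan(.4206,-.344,.011,-2.6)
E
```

```text
A [ 0.4201 -0.3438  0.061 ]
B [ 0.5372 -0.3655  0.061 ]
brush handle [ 0.3117 -0.3773  0.015 ]
brush2 [ 0.3202 -0.4108  0.015 ]
cut [ 0.5026 -0.2807  0.03  ]
jar edge top [ 0.6068 -0.4466  0.13  ]
jar base [ 0.6519 -0.4277  0.    ]
jar lid [ 0.65717615 -0.45725061  0.13      ] mortar [ 0.73024023 -0.33052552  0.06      ]
t 34.7 pos [ 0.4282 -0.3233  0.191 ] yaw -2.8 q [-0.86  0.02  1.88 -0.    1.24 -0.81] F [-1.5 -1.5  0.6] grip 0.85
tilt fix units tool [-0.008  0.013  0.   ]  turn units -0.04 shift units xyz [-0.84 -0.26  7.2 ]
```

Pot A reads (.420,-.344), as expected, and the brush is clear at x≈.31. I'll grasp A.

Call:
{"op": "drive_tool", "data": {"motion": [-0.84, -0.26, 0.3, 0, 0, 0, 0.85, 0, 0, 0.9, 0, 0, 0, 0.85, 0, 0, 0.9, 0, 0, 0, 0.85, 0, 0, 0.9, 0, 0, 0, 0.85, 0, 0, 0.9, 0, 0, 0, 0.85]}}

```text
time: 35.33
ee_pos: [0.4214, -0.341, 0.0923]
tcp_rot: [-0.0, 0.723, 0.69, -0.0]
wrist_force: [0.3, 0.0, 0.3]
gripper_width: 0.852
```

```bash
python3 - <<'E'
from h import *
plan(.4203,-.344,.011,-2.6)
E
```

```text
t 35.33 pos [ 0.4214 -0.341   0.0923] yaw -2.7 q [-0.89  0.17  1.92 -0.    1.05 -0.84] F [0.3 0.  0.3] grip 0.852
tilt fix units tool [-0.006 -0.006  0.   ]  turn units -0.01 shift units xyz [-0.12 -0.04  3.25]
```

Call:
{"op": "drive_tool", "data": {"motion": [-0.12, -0.04, 0.9, 0, 0, 0, 0.85, 0, 0, 0.9, 0, 0, 0, 0.85, 0, 0, 0.8, 0, 0, 0, 0.85, 0, 0, 0.4, 0, 0, 0, 0.85, 0, 0, 0.15, 0, 0, 0, 0.85]}}

```text
time: 35.95
ee_pos: [0.4204, -0.3438, 0.0143]
tcp_rot: [-0.001, 0.723, 0.69, 0.0]
wrist_force: [0.1, 0.6, 0.6]
gripper_width: 0.846
```

Call:
{"op": "drive_tool", "data": {"motion": [0, 0, 0, 0, 0, 0, 0.8, 0, 0, 0, 0, 0, 0, 0.74, 0, 0, 0, 0, 0, 0, 0.68, 0, 0, 0, 0, 0, 0, 0.62, 0, 0, 0, 0, 0, 0, 0.55]}}

```text
time: 36.58
ee_pos: [0.421, -0.3443, 0.0157]
tcp_rot: [0.0, 0.723, 0.69, -0.0]
wrist_force: [-1.1, 1.0, 4.5]
gripper_width: 0.625
```

```bash
python3 - <<'E'
from h import *
plan(.4203,-.344,.011,-2.6)
E
```

```text
t 36.58 pos [ 0.421  -0.3443  0.0157] yaw -2.7 q [-0.89  0.3   1.93 -0.    0.9  -0.85] F [-1.1  1.   4.5] grip 0.625
tilt fix units tool [ 0.005  0.007 -0.   ]  turn units -0.01 shift units xyz [ 0.01 -0.03  0.19]
```

Call:
{"op": "drive_tool", "data": {"motion": [0, 0, 0, 0, 0, 0, 0.45, 0, 0, 0, 0, 0, 0, 0.4, 0, 0, -0.3, 0, 0, 0, 0.4, 0, 0, -0.6, 0, 0, 0, 0.4, 0, 0, -0.8, 0, 0, 0, 0.4]}}

```text
time: 37.2
ee_pos: [0.4204, -0.3437, 0.0582]
tcp_rot: [-0.0, 0.724, 0.69, 0.0]
wrist_force: [-0.1, 0.7, -1.9]
gripper_width: 0.627
```

Call:
{"op": "drive_tool", "data": {"motion": [0, 0, -0.9, 0, 0, 0, 0.4, 0, 0, -0.9, 0, 0, 0, 0.4, 0, 0, -0.9, 0, 0, 0, 0.4, 0, 0, -0.9, 0, 0, 0, 0.4, 0, 0, -0.9, 0, 0, 0, 0.4]}}

```text
time: 37.83
ee_pos: [0.4206, -0.3439, 0.1715]
tcp_rot: [0.0, 0.724, 0.69, -0.0]
wrist_force: [-0.1, -0.4, -1.1]
gripper_width: 0.622
```

```bash
python3 - <<'E'
from h import *
i=read_camera("wrist")[:,:,::-1];cv2.imwrite("pics/m1.png",i)
plan(.587,.0715,.17,-2.6)
E
```

```text
t 37.88 pos [ 0.422  -0.3454  0.175 ] yaw -2.7 q [-0.89  0.06  1.88  0.    1.2  -0.85] F [ 1.7 -1.   1.8] grip 0.623
tilt fix units tool [ 0.044  0.049 -0.   ]  turn units -0.01 shift units xyz [16.96  5.84  0.2 ]
```

View pics/m1.png

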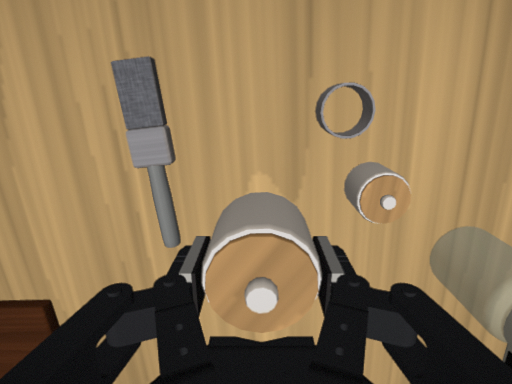

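Pot A is held upright. I'll carry it to bay1.

Call:
{"op": "drive_tool", "data": {"motion": [0.5, 0.173, 0, 0, 0, 0, 0.4, 0.8, 0.277, 0, 0, 0, 0, 0.4, 0.95, 0.329, 0, 0, 0, 0, 0.4, 0.95, 0.329, 0, 0, 0, 0, 0.4, 0.95, 0.329, 0, 0, 0, 0, 0.4]}}

```text
time: 38.5
ee_pos: [0.4613, -0.2393, 0.1686]
tcp_rot: [-0.001, 0.723, 0.691, -0.0]
wrist_force: [0.4, 0.3, -2.2]
gripper_width: 0.625
```

Call:
{"op": "drive_tool", "data": {"motion": [0.95, 0.329, 0, 0, 0, 0, 0.4, 0.95, 0.329, 0, 0, 0, 0, 0.4, 0.95, 0.329, 0, 0, 0, 0, 0.4, 0.95, 0.329, 0, 0, 0, 0, 0.4, 0.95, 0.329, 0, 0, 0, 0, 0.4]}}

```text
time: 39.12
ee_pos: [0.5075, -0.1227, 0.1686]
tcp_rot: [-0.001, 0.723, 0.691, -0.0]
wrist_force: [1.1, -0.1, -1.9]
gripper_width: 0.622
```

Call:
{"op": "drive_tool", "data": {"motion": [0.95, 0.329, 0, 0, 0, 0, 0.4, 0.95, 0.329, 0, 0, 0, 0, 0.4, 0.95, 0.329, 0, 0, 0, 0, 0.4, 0.95, 0.329, 0, 0, 0, 0, 0.4, 0.95, 0.329, 0, 0, 0, 0, 0.4]}}

```text
time: 39.75
ee_pos: [0.5537, -0.0062, 0.1685]
tcp_rot: [-0.001, 0.723, 0.691, -0.001]
wrist_force: [0.3, -0.5, -1.3]
gripper_width: 0.623
```

Call:
{"op": "drive_tool", "data": {"motion": [0.95, 0.329, 0, 0, 0, 0, 0.4, 0.95, 0.329, 0, 0, 0, 0, 0.4, 0.95, 0.329, 0, 0, 0, 0, 0.4, 0.45, 0.156, 0, 0, 0, 0, 0.4, 0, 0, 0, 0, 0, 0, 0.4]}}

```text
time: 40.38
ee_pos: [0.5865, 0.0734, 0.1692]
tcp_rot: [-0.001, 0.723, 0.691, -0.001]
wrist_force: [-0.8, 0.4, -1.5]
gripper_width: 0.625
```

```bash
python3 - <<'E'
from h import *
plan(.587,.0715,.0457,-2.6)
i=read_camera("wrist")[:,:,::-1];cv2.imwrite("pics/n1.png",i)
plan(.587,.0715,.0457,-2.6)
E
```

```text
t 40.38 pos [0.5865 0.0734 0.1692] yaw -2.6 q [-0.07  0.17  1.76 -0.    1.21 -0.02] F [-0.8  0.4 -1.5] grip 0.625
tilt fix units tool [-0.016  0.001 -0.   ]  turn units 0.0 shift units xyz [-0.08  0.02  4.94]
t 40.42 pos [0.5865 0.0727 0.1694] yaw -2.7 q [-0.07  0.17  1.76 -0.    1.21 -0.02] F [-0.5 -0.4 -1.1] grip 0.629
tilt fix units tool [-0.014  0.003 -0.   ]  turn units -0.01 shift units xyz [-0.05  0.02  4.95]
```

View pics/n1.png

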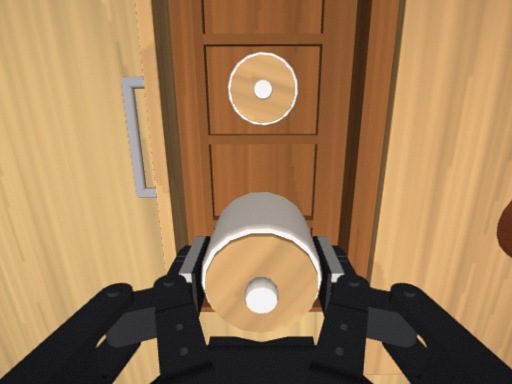

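Call:
{"op": "drive_tool", "data": {"motion": [-0.05, 0.02, 0.5, 0, 0, 0, 0.4, 0, 0, 0.9, 0, 0, 0, 0.4, 0, 0, 0.9, 0, 0, 0, 0.4, 0, 0, 0.9, 0, 0, 0, 0.4, 0, 0, 0.8, 0, 0, 0, 0.4]}}

```text
time: 41.05
ee_pos: [0.5869, 0.0704, 0.0683]
tcp_rot: [-0.0, 0.724, 0.69, -0.0]
wrist_force: [0.0, -0.7, -1.0]
gripper_width: 0.626
```

Call:
{"op": "drive_tool", "data": {"motion": [0, 0, 0.5, 0, 0, 0, 0.4, 0, 0, 0.2, 0, 0, 0, 0.4, 0, 0, 0.05, 0, 0, 0, 0.4, 0, 0, 0, 0, 0, 0, 0.4, 0, 0, 0, 0, 0, 0, 0.4]}}

```text
time: 41.68
ee_pos: [0.5881, 0.0711, 0.052]
tcp_rot: [0.0, 0.723, 0.69, 0.0]
wrist_force: [0.4, 1.1, -1.1]
gripper_width: 0.625
```

Call:
{"op": "drive_tool", "data": {"motion": [0, 0, 0.06, 0, 0, 0, 0.4, 0, 0, 0.06, 0, 0, 0, 0.4, 0, 0, 0.05, 0, 0, 0, 0.4, 0, 0, 0.02, 0, 0, 0, 0.4, 0, 0, 0, 0, 0, 0, 0.4]}}

```text
time: 42.3
ee_pos: [0.5875, 0.0711, 0.0465]
tcp_rot: [-0.0, 0.724, 0.69, -0.0]
wrist_force: [-0.4, -0.2, -0.3]
gripper_width: 0.626
```

Call:
{"op": "drive_tool", "data": {"motion": [0, 0, 0.03, 0, 0, 0, 0.4, 0, 0, 0, 0, 0, 0, 0.4, 0, 0, 0, 0, 0, 0, 0.4, 0, 0, 0, 0, 0, 0, 0.4, 0, 0, 0, 0, 0, 0, 0.4]}}

```text
time: 42.92
ee_pos: [0.5876, 0.0711, 0.0458]
tcp_rot: [-0.0, 0.724, 0.69, -0.0]
wrist_force: [-0.1, -0.5, -0.7]
gripper_width: 0.628
```

Call:
{"op": "drive_tool", "data": {"motion": [0, 0, 0, 0, 0, 0, 0.64, 0, 0, 0, 0, 0, 0, 0.7, 0, 0, 0, 0, 0, 0, 0.76, 0, 0, 0, 0, 0, 0, 0.82, 0, 0, 0, 0, 0, 0, 0.82]}}

```text
time: 43.55
ee_pos: [0.5876, 0.0711, 0.0458]
tcp_rot: [0.0, 0.724, 0.69, 0.0]
wrist_force: [-0.4, 0.6, 0.6]
gripper_width: 0.821
```

Call:
{"op": "drive_tool", "data": {"motion": [0, 0, -0.4, 0, 0, 0, 0.82, 0, 0, -0.8, 0, 0, 0, 0.82, 0, 0, -1, 0, 0, 0, 0.82, 0, 0, -1, 0, 0, 0, 0.82, 0, 0, -1, 0, 0, 0, 0.82]}}

```text
time: 44.18
ee_pos: [0.5881, 0.0711, 0.1535]
tcp_rot: [0.001, 0.724, 0.69, 0.001]
wrist_force: [0.2, -0.2, -0.1]
gripper_width: 0.82
```

Call:
{"op": "drive_tool", "data": {"motion": [0, 0, -1, 0, 0, 0, 0.85, 0, 0, -0.6, 0, 0, 0, 0.85, 0, 0, 0, 0, 0, 0, 0.85, 0, 0, 0, 0, 0, 0, 0.85, 0, 0, 0, 0, 0, 0, 0.85]}}

```text
time: 44.8
ee_pos: [0.5869, 0.0712, 0.1894]
tcp_rot: [-0.001, 0.724, 0.69, -0.001]
wrist_force: [-0.8, 0.1, 0.0]
gripper_width: 0.85
```

```bash
python3 - <<'E'
from h import *
p=camera_params("wrist");i=read_camera("wrist")[:,:,::-1];cv2.imwrite("pics/o1.png",i);np.save("o1.npy",p,allow_pickle=True)
s=read_camera("scene")[:,:,::-1];crop(s,115,135,355,235,3,"pics/o2.png")
plan(.5375,-.365,.2,-2.6)
E
```

```text
t 44.9 pos [0.5871 0.0712 0.1898] yaw -2.7 q [-0.07  0.15  1.74 -0.    1.25 -0.02] F [-0.3 -0.8  0.1] grip 0.851
tilt fix units tool [-0.018 -0.    -0.   ]  turn units -0.02 shift units xyz [-17.52  -1.19  -0.41]
```

View pics/o1.png

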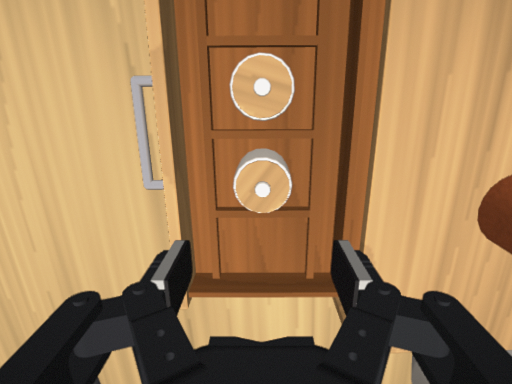

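View pics/o2.png

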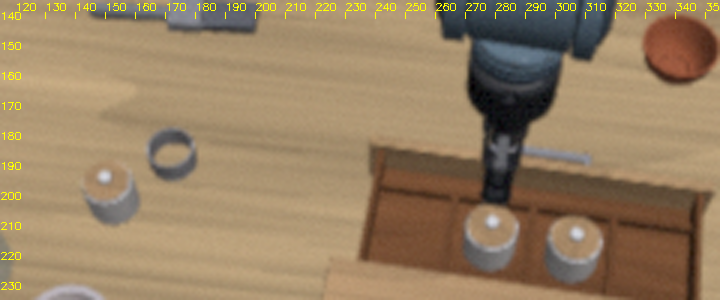

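Pots A and C stand in bays 1 and 2. Pot B has been knocked: its knob is now at scene px (150,193.5), where it was at (142,185). I'll re-measure it.

```bash
python3 - <<'E'
from h import *
ps=camera_params("scene")
S=lambda X,Y,k,x0,y0:((X+.5)/k+x0-.5,(Y+.5)/k+y0-.5)
X=onz(ps,*S(105,176,3,115,135),.059);print(X)
plan(X[0],X[1],.2,-2.6)
E
```

```text
[ 0.56726391 -0.33408115  0.059     ]
t 44.9 pos [0.5871 0.0712 0.1898] yaw -2.7 q [-0.07  0.15  1.74 -0.    1.25 -0.02] F [-0.3 -0.8  0.1] grip 0.851
tilt fix units tool [-0.018 -0.    -0.   ]  turn units -0.02 shift units xyz [-16.23  -0.06  -0.41]
```

Call:
{"op": "drive_tool", "data": {"motion": [-0.95, 0, 0, 0, 0, 0, 0.85, -0.95, 0, 0, 0, 0, 0, 0.85, -0.95, 0, 0, 0, 0, 0, 0.85, -0.95, 0, 0, 0, 0, 0, 0.85, -0.95, 0, 0, 0, 0, 0, 0.85]}}

```text
time: 45.52
ee_pos: [0.5818, -0.0482, 0.1903]
tcp_rot: [-0.0, 0.724, 0.69, -0.0]
wrist_force: [-0.2, 0.1, -1.4]
gripper_width: 0.85
```

Call:
{"op": "drive_tool", "data": {"motion": [-0.95, 0, 0, 0, 0, 0, 0.85, -0.95, 0, 0, 0, 0, 0, 0.85, -0.95, 0, 0, 0, 0, 0, 0.85, -0.95, 0, 0, 0, 0, 0, 0.85, -0.95, 0, 0, 0, 0, 0, 0.85]}}

```text
time: 46.15
ee_pos: [0.5762, -0.1669, 0.1903]
tcp_rot: [-0.0, 0.723, 0.69, -0.0]
wrist_force: [0.5, 0.6, 1.0]
gripper_width: 0.85
```

Call:
{"op": "drive_tool", "data": {"motion": [-0.95, 0, 0, 0, 0, 0, 0.85, -0.95, 0, 0, 0, 0, 0, 0.85, -0.95, 0, 0, 0, 0, 0, 0.85, -0.95, 0, 0, 0, 0, 0, 0.85, -0.95, 0, 0, 0, 0, 0, 0.85]}}

```text
time: 46.78
ee_pos: [0.5707, -0.2864, 0.1908]
tcp_rot: [0.0, 0.724, 0.69, 0.0]
wrist_force: [-0.2, -0.5, -0.4]
gripper_width: 0.852
```

Call:
{"op": "drive_tool", "data": {"motion": [-0.95, 0, 0, 0, 0, 0, 0.85, -0.5, 0, 0, 0, 0, 0, 0.85, 0, 0, 0, 0, 0, 0, 0.85, 0, 0, 0, 0, 0, 0, 0.85, 0, 0, 0, 0, 0, 0, 0.85]}}

```text
time: 47.4
ee_pos: [0.5693, -0.3201, 0.1908]
tcp_rot: [-0.0, 0.723, 0.691, 0.0]
wrist_force: [0.8, 0.1, -0.4]
gripper_width: 0.85
```

```bash
python3 - <<'E'
from h import *
p=camera_params("wrist");i=read_camera("wrist")[:,:,::-1];cv2.imwrite("pics/q1.png",i);np.save("q1.npy",p,allow_pickle=True)
plan(.567,-.334,.011,-2.6)
E
```

```text
t 47.45 pos [ 0.5693 -0.3202  0.1909] yaw -2.6 q [-0.69  0.29  1.58  0.    1.27 -0.64] F [ 0.3 -1.1  0.1] grip 0.85
tilt fix units tool [-0.    -0.001  0.   ]  turn units -0.01 shift units xyz [-0.56 -0.07  7.19]
```

View pics/q1.png

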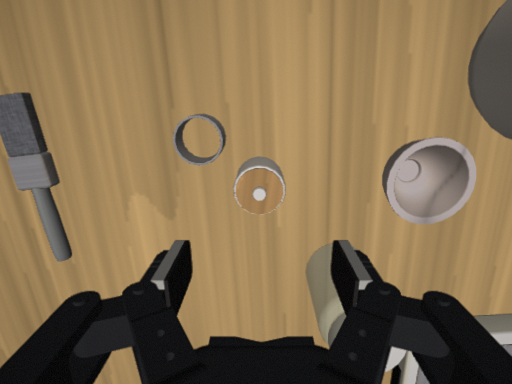

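```bash
python3 - <<'E'
from h import *
p=np.load("q1.npy",allow_pickle=True).item()
X=onz(p,259,194,.061);print(X,"cut",onz(p,201,139,.03))
plan(X[0],X[1],.012,-2.6)
E
```

```text
[ 0.56611699 -0.33388907  0.061     ] cut [ 0.50852203 -0.28185978  0.03      ]
t 47.45 pos [ 0.5693 -0.3202  0.1909] yaw -2.6 q [-0.69  0.29  1.58  0.    1.27 -0.64] F [ 0.3 -1.1  0.1] grip 0.85
tilt fix units tool [-0.    -0.001  0.   ]  turn units -0.01 shift units xyz [-0.55 -0.1   7.15]
```

Call:
{"op": "drive_tool", "data": {"motion": [-0.55, -0.1, 0.3, 0, 0, 0, 0.85, 0, 0, 0.9, 0, 0, 0, 0.85, 0, 0, 0.9, 0, 0, 0, 0.85, 0, 0, 0.9, 0, 0, 0, 0.85, 0, 0, 0.9, 0, 0, 0, 0.85]}}

```text
time: 48.08
ee_pos: [0.5658, -0.3344, 0.0915]
tcp_rot: [-0.0, 0.724, 0.69, -0.0]
wrist_force: [0.1, -0.1, 0.6]
gripper_width: 0.85
```

Call:
{"op": "drive_tool", "data": {"motion": [0, 0, 0.9, 0, 0, 0, 0.85, 0, 0, 0.9, 0, 0, 0, 0.85, 0, 0, 0.8, 0, 0, 0, 0.85, 0, 0, 0.4, 0, 0, 0, 0.85, 0, 0, 0.15, 0, 0, 0, 0.85]}}

```text
time: 48.7
ee_pos: [0.5659, -0.3345, 0.0139]
tcp_rot: [-0.0, 0.724, 0.69, -0.0]
wrist_force: [-0.2, 0.2, 0.2]
gripper_width: 0.848
```

```bash
python3 - <<'E'
from h import *
plan(.566,-.334,.012,-2.6)
i=read_camera("wrist")[:,:,::-1];cv2.imwrite("pics/r1.png",i)
E
```

```text
t 48.7 pos [ 0.5659 -0.3345  0.0139] yaw -2.7 q [-0.71  0.52  1.63 -0.    0.99 -0.66] F [-0.2  0.2  0.2] grip 0.848
tilt fix units tool [-0.004 -0.003 -0.   ]  turn units -0.02 shift units xyz [0.02 0.   0.08]
```

View pics/r1.png

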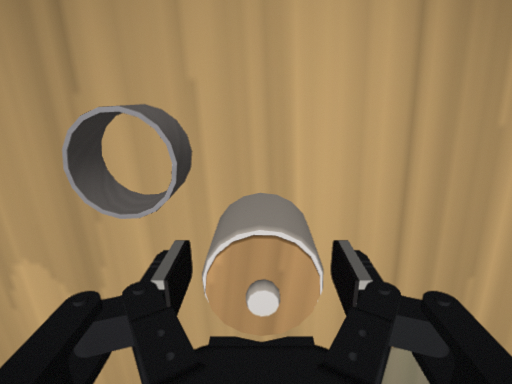

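The pot is centred between the pads and the cutter is clear of the fingers. I'll close on it.

Call:
{"op": "drive_tool", "data": {"motion": [0, 0, 0, 0, 0, 0, 0.8, 0, 0, 0, 0, 0, 0, 0.74, 0, 0, 0, 0, 0, 0, 0.68, 0, 0, 0, 0, 0, 0, 0.62, 0, 0, 0, 0, 0, 0, 0.55]}}

```text
time: 49.38
ee_pos: [0.5663, -0.3348, 0.0152]
tcp_rot: [0.0, 0.724, 0.69, 0.0]
wrist_force: [-1.4, 0.3, 3.9]
gripper_width: 0.626
```

Call:
{"op": "drive_tool", "data": {"motion": [0, 0, 0, 0, 0, 0, 0.45, 0, 0, 0, 0, 0, 0, 0.4, 0, 0, 0, 0, 0, 0, 0.4, 0, 0, -0.3, 0, 0, 0, 0.4, 0, 0, -0.7, 0, 0, 0, 0.4]}}

```text
time: 50.0
ee_pos: [0.5648, -0.3336, 0.0384]
tcp_rot: [-0.002, 0.724, 0.69, -0.0]
wrist_force: [0.1, 0.3, -2.5]
gripper_width: 0.624
```

Call:
{"op": "drive_tool", "data": {"motion": [0, 0, -0.9, 0, 0, 0, 0.4, 0, 0, -0.9, 0, 0, 0, 0.4, 0, 0, -0.9, 0, 0, 0, 0.4, 0, 0, -0.9, 0, 0, 0, 0.4, 0, 0, -0.9, 0, 0, 0, 0.4]}}

```text
time: 50.62
ee_pos: [0.566, -0.3346, 0.1538]
tcp_rot: [0.0, 0.724, 0.69, 0.0]
wrist_force: [0.1, 0.4, -1.7]
gripper_width: 0.625
```

```bash
python3 - <<'E'
from h import *
i=read_camera("wrist")[:,:,::-1];cv2.imwrite("pics/s1.png",i)
i=read_camera("scene")[:,:,::-1];crop(i,115,135,355,235,3,"pics/s2.png")
plan(.5833,-.0123,.16,-2.6)
E
```

```text
t 50.73 pos [ 0.5676 -0.3359  0.1562] yaw -2.7 q [-0.71  0.33  1.59  0.    1.21 -0.66] F [-0.  -0.7 -1. ] grip 0.627
tilt fix units tool [ 0.051  0.039 -0.   ]  turn units -0.02 shift units xyz [12.96  0.04 -0.15]
```

View pics/s2.png

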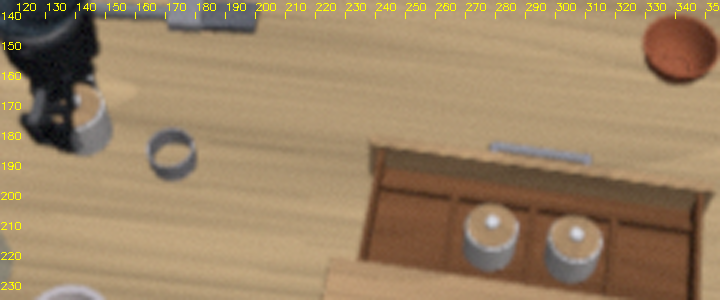

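View pics/s1.png

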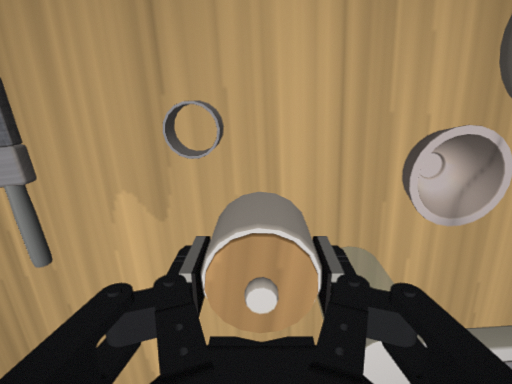

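Pot B is held upright, and pots A and C are still fine. I'll carry B to bay0.

Call:
{"op": "drive_tool", "data": {"motion": [0.5, 0, 0, 0, 0, 0, 0.4, 0.8, 0, 0, 0, 0, 0, 0.4, 0.95, 0, 0, 0, 0, 0, 0.4, 0.95, 0, 0, 0, 0, 0, 0.4, 0.95, 0, 0, 0, 0, 0, 0.4]}}

```text
time: 51.35
ee_pos: [0.5709, -0.2288, 0.1519]
tcp_rot: [-0.0, 0.723, 0.691, -0.0]
wrist_force: [0.7, -0.7, -2.7]
gripper_width: 0.625
```

Call:
{"op": "drive_tool", "data": {"motion": [0.95, 0, 0, 0, 0, 0, 0.4, 0.95, 0, 0, 0, 0, 0, 0.4, 0.95, 0, 0, 0, 0, 0, 0.4, 0.95, 0, 0, 0, 0, 0, 0.4, 0.95, 0, 0, 0, 0, 0, 0.4]}}

```text
time: 51.98
ee_pos: [0.5765, -0.1107, 0.1521]
tcp_rot: [0.0, 0.724, 0.69, 0.0]
wrist_force: [0.7, -0.3, -2.4]
gripper_width: 0.623
```

Call:
{"op": "drive_tool", "data": {"motion": [0.95, 0, 0, 0, 0, 0, 0.4, 0.95, 0, 0, 0, 0, 0, 0.4, 0.95, 0, 0, 0, 0, 0, 0.4, 0.95, 0, 0, 0, 0, 0, 0.4, 0.2, 0, 0, 0, 0, 0, 0.4]}}

```text
time: 52.6
ee_pos: [0.581, -0.0107, 0.1521]
tcp_rot: [-0.0, 0.723, 0.691, -0.0]
wrist_force: [-0.5, -0.2, -2.3]
gripper_width: 0.626
```

Call:
{"op": "drive_tool", "data": {"motion": [0, 0, 0, 0, 0, 0, 0.4, 0, 0, 0, 0, 0, 0, 0.4, 0, 0, 0, 0, 0, 0, 0.4, 0, 0, 0, 0, 0, 0, 0.4, 0, 0, 0, 0, 0, 0, 0.4]}}

```text
time: 53.22
ee_pos: [0.5812, -0.0127, 0.152]
tcp_rot: [0.0, 0.724, 0.69, -0.0]
wrist_force: [0.3, -0.4, -2.5]
gripper_width: 0.622
```

```bash
python3 - <<'E'
from h import *
p=camera_params("wrist");i=read_camera("wrist")[:,:,::-1];cv2.imwrite("pics/t1.png",i);np.save("t1.npy",p,allow_pickle=True)
plan(.5833,-.0123,.045,-2.6)
E
```

```text
t 53.27 pos [ 0.5812 -0.0126  0.152 ] yaw -2.7 q [-0.22  0.17  1.8  -0.    1.17 -0.17] F [-0.4 -0.  -3.2] grip 0.627
tilt fix units tool [-0.001  0.     0.   ]  turn units -0.02 shift units xyz [0.02 0.09 4.28]
```

View pics/t1.png

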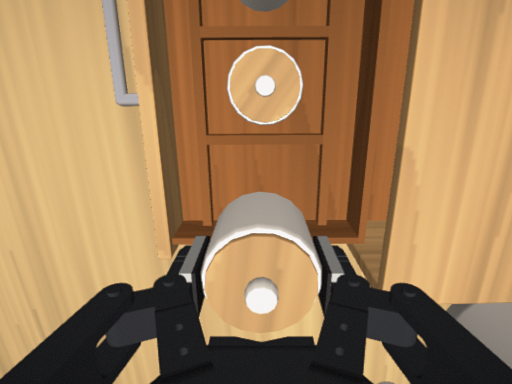

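```bash
python3 - <<'E'
from h import *
p=np.load("t1.npy",allow_pickle=True).item()
for u,v,z in [(207,145,.042),(321,145,.042),(205,134,.042),(324,135,.042),(185,222,.068),(350,222,.068),(265,85,.092)]:
    print(u,v,onz(p,u,v,z).round(4))
E
```

```text
207 145 [0.5358 0.0268 0.042 ]
321 145 [0.6341 0.0222 0.042 ]
205 134 [0.535  0.0363 0.042 ]
324 135 [0.6365 0.0307 0.042 ]
185 222 [ 0.5156 -0.0331  0.068 ]
350 222 [ 0.6544 -0.0396  0.068 ]
265 85 [0.5872 0.0716 0.092 ]
```

Bay0's centre checks out at (.583,-.013). I'll lower pot B.

Call:
{"op": "drive_tool", "data": {"motion": [0, 0.08, 0.5, 0, 0, 0, 0.4, 0, 0, 0.9, 0, 0, 0, 0.4, 0, 0, 0.9, 0, 0, 0, 0.4, 0, 0, 0.8, 0, 0, 0, 0.4, 0, 0, 0.6, 0, 0, 0, 0.4]}}

```text
time: 53.9
ee_pos: [0.5826, -0.0124, 0.0579]
tcp_rot: [-0.001, 0.724, 0.69, -0.0]
wrist_force: [-0.5, 0.5, -2.1]
gripper_width: 0.628
```

Call:
{"op": "drive_tool", "data": {"motion": [0, 0, 0.3, 0, 0, 0, 0.4, 0, 0, 0.08, 0, 0, 0, 0.4, 0, 0, 0.04, 0, 0, 0, 0.4, 0, 0, 0, 0, 0, 0, 0.4, 0, 0, 0, 0, 0, 0, 0.4]}}

```text
time: 54.52
ee_pos: [0.5835, -0.0126, 0.0496]
tcp_rot: [0.0, 0.724, 0.69, 0.0]
wrist_force: [0.2, 0.0, -1.6]
gripper_width: 0.627
```

Call:
{"op": "drive_tool", "data": {"motion": [0, 0, 0.05, 0, 0, 0, 0.4, 0, 0, 0.04, 0, 0, 0, 0.4, 0, 0, 0.03, 0, 0, 0, 0.4, 0, 0, 0.02, 0, 0, 0, 0.4, 0, 0, 0, 0, 0, 0, 0.4]}}

```text
time: 55.15
ee_pos: [0.5831, -0.0125, 0.0455]
tcp_rot: [-0.0, 0.724, 0.69, -0.0]
wrist_force: [0.6, -1.0, -1.2]
gripper_width: 0.63
```

Call:
{"op": "drive_tool", "data": {"motion": [0, 0, 0.03, 0, 0, 0, 0.4, 0, 0, 0.02, 0, 0, 0, 0.4, 0, 0, 0, 0, 0, 0, 0.4, 0, 0, 0, 0, 0, 0, 0.4, 0, 0, 0, 0, 0, 0, 0.4]}}

```text
time: 55.78
ee_pos: [0.5838, -0.0125, 0.0451]
tcp_rot: [0.0, 0.724, 0.69, 0.0]
wrist_force: [-1.4, 1.7, 5.2]
gripper_width: 0.627
```

Contact: Fz rose to about +5 N. I'll release and retreat.

Call:
{"op": "drive_tool", "data": {"motion": [0, 0, 0, 0, 0, 0, 0.64, 0, 0, 0, 0, 0, 0, 0.7, 0, 0, 0, 0, 0, 0, 0.76, 0, 0, 0, 0, 0, 0, 0.82, 0, 0, 0, 0, 0, 0, 0.82]}}

```text
time: 56.4
ee_pos: [0.5831, -0.0125, 0.0442]
tcp_rot: [-0.0, 0.724, 0.69, -0.0]
wrist_force: [-0.8, 0.0, -0.4]
gripper_width: 0.823
```

Call:
{"op": "drive_tool", "data": {"motion": [0, 0, -0.4, 0, 0, 0, 0.82, 0, 0, -0.8, 0, 0, 0, 0.82, 0, 0, -1, 0, 0, 0, 0.82, 0, 0, -1, 0, 0, 0, 0.82, 0, 0, -1, 0, 0, 0, 0.82]}}

```text
time: 57.02
ee_pos: [0.5837, -0.0126, 0.1521]
tcp_rot: [0.001, 0.723, 0.69, 0.001]
wrist_force: [0.4, -0.2, 0.4]
gripper_width: 0.823
```

Call:
{"op": "drive_tool", "data": {"motion": [0, 0, -1, 0, 0, 0, 0.82, 0, 0, -1, 0, 0, 0, 0.82, 0, 0, -0.6, 0, 0, 0, 0.5, 0, 0, 0, 0, 0, 0, 0.2, 0, 0, 0, 0, 0, 0, 0]}}

```text
time: 57.65
ee_pos: [0.5826, -0.0124, 0.2134]
tcp_rot: [-0.001, 0.724, 0.69, -0.0]
wrist_force: [0.1, 0.3, -0.4]
gripper_width: 0.178
```

```bash
python3 - <<'E'
from h import *
p=camera_params("wrist");i=read_camera("wrist")[:,:,::-1];cv2.imwrite("pics/u1.png",i);np.save("u1.npy",p,allow_pickle=True)
s=read_camera("scene")[:,:,::-1];cv2.imwrite("pics/u0.png",s);crop(s,115,135,355,235,3,"pics/u2.png")
s=read_camera("side")[:,:,::-1];crop(s,160,100,320,230,5,"pics/u3.png")
plan(.43,.119,.2,-2.6)
E
```

```text
t 57.8 pos [ 0.5825 -0.0123  0.213 ] yaw -2.7 q [-0.22  0.11  1.75  0.    1.29 -0.17] F [-0.   0.5  0.6] grip -0.0
tilt fix units tool [-0.022 -0.004 -0.   ]  turn units -0.02 shift units xyz [ 4.97 -6.33  0.52]
```

View pics/u1.png

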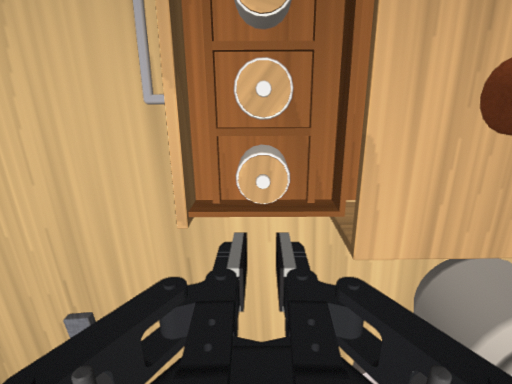

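View pics/u2.png

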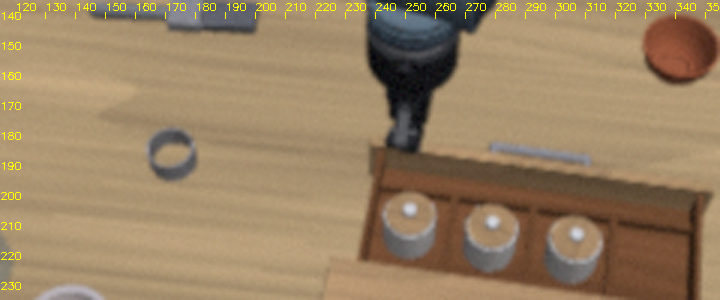

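View pics/u3.png

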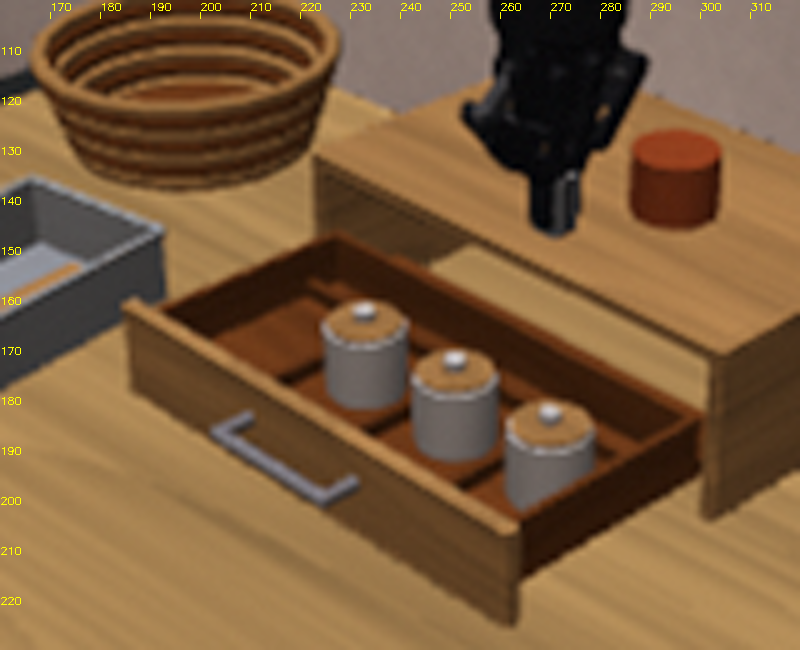

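All three pots stand in bays 0, 1 and 2. Next I'll move in front of the pull with the fingers shut, tilting the tool so the body leans back from the cabinet.

```bash
python3 - <<'E'
from h import *
ps=camera_params("scene")
print("sugar",onz(ps,341,148,.05).round(3))
p=np.load("u1.npy",allow_pickle=True).item()
for u,v in [(263,182),(263,89)]: print(onz(p,u,v,.091).round(4))
p=np.load("g1.npy",allow_pickle=True).item()
plan(.41,.122,.2,-2.6)
E
```

```text
sugar [0.307 0.266 0.05 ]
[ 0.5837 -0.0119  0.091 ]
[0.5874 0.0709 0.091 ]
t 57.8 pos [ 0.5825 -0.0123  0.213 ] yaw -2.7 q [-0.22  0.11  1.75  0.    1.29 -0.17] F [-0.   0.5  0.6] grip -0.0
tilt fix units tool [-0.022 -0.004 -0.   ]  turn units -0.02 shift units xyz [ 5.06 -7.14  0.52]
```

Call:
{"op": "drive_tool", "data": {"motion": [0.63, -0.89, 0, 0, 0, 0, 0, 0.63, -0.89, 0, 0, 0, 0, 0, 0.63, -0.89, 0, 0, 0, 0, 0, 0.63, -0.89, 0, 0, 0, 0, 0, 0.63, -0.89, 0, 0, 0, 0, 0]}}

```text
time: 58.42
ee_pos: [0.4747, 0.0719, 0.2135]
tcp_rot: [-0.001, 0.724, 0.69, -0.0]
wrist_force: [-0.3, -0.1, 0.7]
gripper_width: -0.001
```

Call:
{"op": "drive_tool", "data": {"motion": [0.63, -0.89, 0, 0, 0, 0, 0, 0.63, -0.89, 0, 0, 0, 0, 0, 0.63, -0.89, 0, 0, 0, 0, 0, 0, 0, 0, -0.5, 0, 0, 0, 0, 0, 0, -0.5, 0, 0, 0]}}

```text
time: 59.05
ee_pos: [0.4109, 0.122, 0.2137]
tcp_rot: [0.036, 0.722, 0.69, 0.035]
wrist_force: [-0.0, 0.2, 0.8]
gripper_width: 0.001
```

```bash
python3 - <<'E'
from h import *
plan(.41,.122,.2,-2.6)
print(quatR().as_matrix().round(3))
E
```

```text
t 59.05 pos [0.4109 0.122  0.2137] yaw -2.7 q [ 0.03 -0.36  2.17 -0.01  1.23  0.08] F [-0.   0.2  0.8] grip 0.001
tilt fix units tool [1.004e+00 1.000e-03 0.000e+00]  turn units -0.01 shift units xyz [-0.   -0.03  0.55]
[[ 0.046  0.994  0.1  ]
 [ 0.999 -0.046 -0.005]
 [-0.     0.1   -0.995]]
```

Call:
{"op": "drive_tool", "data": {"motion": [0, 0, 0, -0.85, 0, 0, 0, 0, 0, 0, -0.85, 0, 0, 0, 0, 0, 0, -0.85, 0, 0, 0, 0, 0, 0, -0.85, 0, 0, 0, 0, 0, 0, -0.85, 0, 0, 0]}}

```text
time: 59.68
ee_pos: [0.411, 0.1217, 0.2137]
tcp_rot: [0.188, 0.699, 0.666, 0.18]
wrist_force: [0.4, -0.2, 0.2]
gripper_width: -0.0
```

```bash
cat >> h.py <<'E'
def lin(x,y,z):
    s=observe();R=quatR().as_matrix();d=np.array([x,y,z])-s["ee_pos"]
    print("pos",s["ee_pos"].round(4),"tool z",R[:,2].round(3),"shift units",(R.T@d/.025).round(3),"F",s["wrist_force"].round(1),"t",round(s["time"],2))
E
python3 - <<'E'
from h import *
lin(.41,.122,.025)
R=quatR().as_matrix();print("tray x dir unit 25mm:",(R.T@np.array([.999,-.0454,0])).round(3))
E
```

```text
pos [0.411  0.1217 0.2137] tool z [ 0.502 -0.024 -0.864] shift units [ 0.01  -3.83   6.506] F [ 0.4 -0.2  0.2] t 59.67
tray x dir unit 25mm: [0.002 0.864 0.503]
```

Call:
{"op": "drive_tool", "data": {"motion": [0, -0.43, 0.73, 0, 0, 0, 0, 0, -0.43, 0.73, 0, 0, 0, 0, 0, -0.43, 0.73, 0, 0, 0, 0, 0, -0.43, 0.73, 0, 0, 0, 0, 0, -0.43, 0.73, 0, 0, 0, 0]}}

```text
time: 60.3
ee_pos: [0.4101, 0.1217, 0.1072]
tcp_rot: [0.187, 0.699, 0.667, 0.179]
wrist_force: [-0.2, 1.1, 0.0]
gripper_width: -0.001
```

Call:
{"op": "drive_tool", "data": {"motion": [0, -0.43, 0.73, 0, 0, 0, 0, 0, -0.43, 0.73, 0, 0, 0, 0, 0, -0.43, 0.73, 0, 0, 0, 0, 0, -0.4, 0.67, 0, 0, 0, 0, 0, 0, 0, 0, 0, 0, 0]}}

```text
time: 60.92
ee_pos: [0.4079, 0.1216, 0.0233]
tcp_rot: [0.186, 0.699, 0.667, 0.177]
wrist_force: [0.0, -0.9, 0.6]
gripper_width: 0.003
```

```bash
python3 - <<'E'
from h import *
lin(.455,.12,.025)
s=read_camera("side")[:,:,::-1];crop(s,120,90,320,240,4,"pics/v1.png")
i=read_camera("wrist")[:,:,::-1];cv2.imwrite("pics/v2.png",i)
E
```

```text
pos [0.4079 0.1216 0.0233] tool z [ 0.496 -0.024 -0.868] shift units [0.023 1.669 0.878] F [ 0.  -0.9  0.6] t 60.92
```

View pics/v1.png

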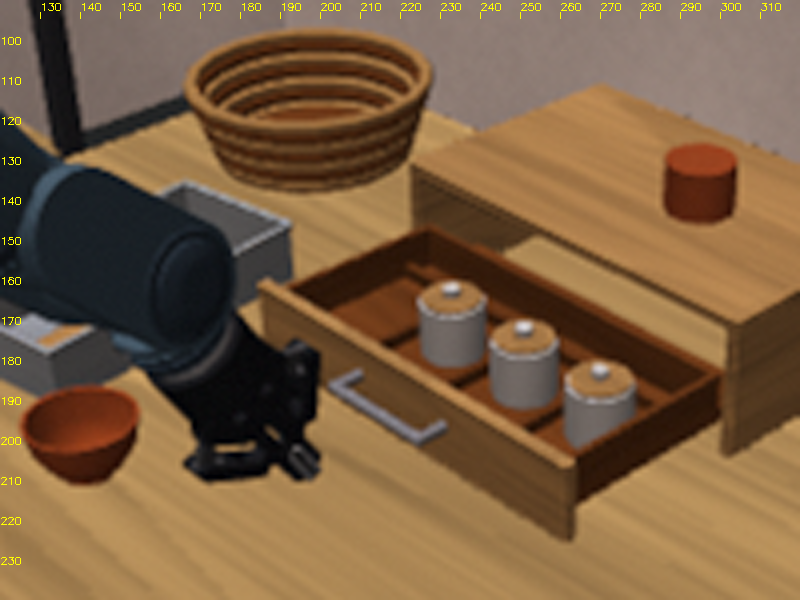

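View pics/v2.png

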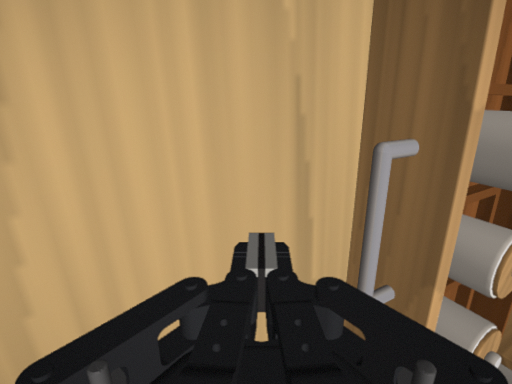

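The tip is in front of the pull at the right height. I'll advance slowly along the tray's x axis.

Call:
{"op": "drive_tool", "data": {"motion": [0.02, 0.26, 0.14, 0, 0, 0, 0, 0, 0.26, 0.14, 0, 0, 0, 0, 0, 0.26, 0.14, 0, 0, 0, 0, 0, 0.26, 0.14, 0, 0, 0, 0, 0, 0.17, 0.1, 0, 0, 0, 0]}}

```text
time: 61.65
ee_pos: [0.4449, 0.1206, 0.0264]
tcp_rot: [0.188, 0.699, 0.667, 0.179]
wrist_force: [0.1, 0.6, 0.7]
gripper_width: 0.005
```

Call:
{"op": "drive_tool", "data": {"motion": [0, 0.13, 0.075, 0, 0, 0, 0, 0, 0.13, 0.075, 0, 0, 0, 0, 0, 0.13, 0.075, 0, 0, 0, 0, 0, 0.13, 0.075, 0, 0, 0, 0, 0, 0.13, 0.075, 0, 0, 0, 0]}}

```text
time: 62.28
ee_pos: [0.4631, 0.1198, 0.0262]
tcp_rot: [0.188, 0.699, 0.667, 0.179]
wrist_force: [-3.8, 1.0, 2.2]
gripper_width: -0.002
```

```bash
python3 - <<'E'
from h import *
lin(.475,.12,.025)
i=read_camera("wrist")[:,:,::-1];cv2.imwrite("pics/w2.png",i)
E
```

```text
pos [0.4631 0.1198 0.0262] tool z [ 0.5   -0.024 -0.866] shift units [0.031 0.389 0.28 ] F [-3.8  1.   2.2] t 62.27
```

View pics/w2.png

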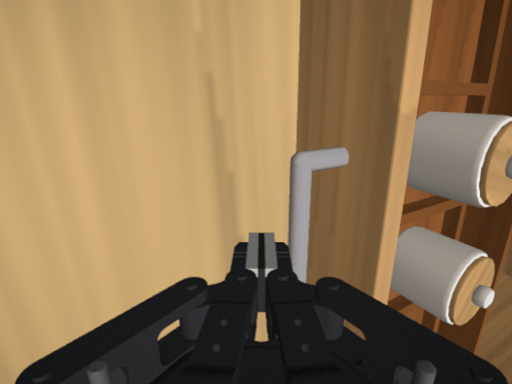

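In contact: Fx is -3.8 N. I'll ease it in at about 0.06 m/s.

Call:
{"op": "drive_tool", "data": {"motion": [0, 0.17, 0.1, 0, 0, 0, 0, 0, 0.22, 0.127, 0, 0, 0, 0, 0, 0.26, 0.15, 0, 0, 0, 0, 0, 0.26, 0.15, 0, 0, 0, 0, 0, 0.26, 0.15, 0, 0, 0, 0]}}

```text
time: 62.95
ee_pos: [0.4966, 0.1182, 0.0257]
tcp_rot: [0.187, 0.699, 0.667, 0.179]
wrist_force: [-2.8, 1.6, -3.2]
gripper_width: -0.004
```

Call:
{"op": "drive_tool", "data": {"motion": [0, 0.26, 0.15, 0, 0, 0, 0, 0, 0.26, 0.15, 0, 0, 0, 0, 0, 0.26, 0.15, 0, 0, 0, 0, 0, 0.26, 0.15, 0, 0, 0, 0, 0, 0.26, 0.15, 0, 0, 0, 0]}}

```text
time: 63.58
ee_pos: [0.5344, 0.1163, 0.0261]
tcp_rot: [0.188, 0.699, 0.667, 0.179]
wrist_force: [-2.4, 0.9, -5.3]
gripper_width: 0.001
```

```bash
python3 - <<'E'
from h import *
lin(.54,.116,.025)
s=read_camera("side")[:,:,::-1];crop(s,120,90,320,240,4,"pics/x1.png")
i=read_camera("wrist")[:,:,::-1];cv2.imwrite("pics/x2.png",i)
E
```

```text
pos [0.5344 0.1163 0.0261] tool z [ 0.5   -0.024 -0.866] shift units [-0.003  0.171  0.149] F [-2.4  0.9 -5.3] t 63.58
```

View pics/x1.png

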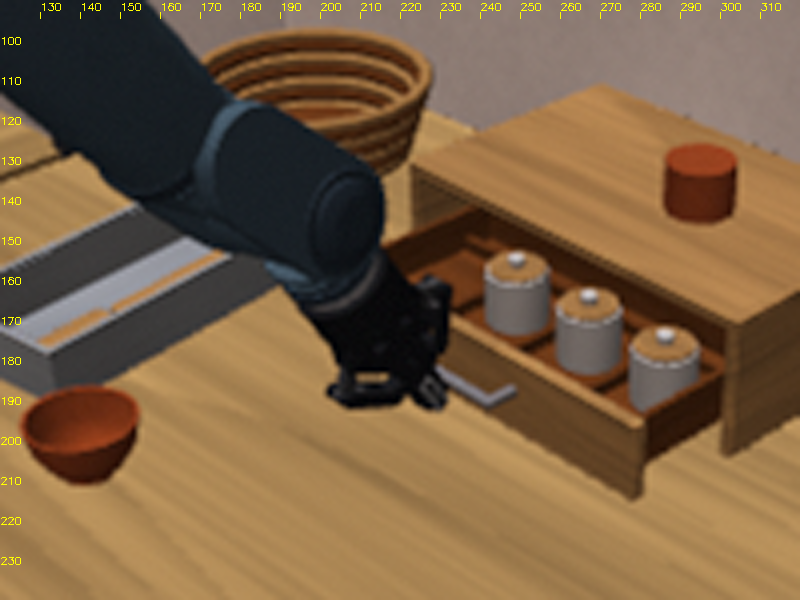

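View pics/x2.png

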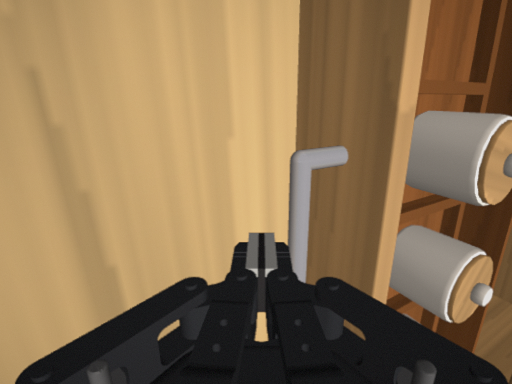

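Call:
{"op": "drive_tool", "data": {"motion": [0, 0.26, 0.15, 0, 0, 0, 0, 0, 0.26, 0.15, 0, 0, 0, 0, 0, 0.26, 0.15, 0, 0, 0, 0, 0, 0.26, 0.15, 0, 0, 0, 0, 0, 0.26, 0.15, 0, 0, 0, 0]}}

```text
time: 64.3
ee_pos: [0.5722, 0.1147, 0.0264]
tcp_rot: [0.188, 0.699, 0.667, 0.179]
wrist_force: [-3.3, 1.1, 1.5]
gripper_width: -0.0
```

Call:
{"op": "drive_tool", "data": {"motion": [0, 0.22, 0.127, 0, 0, 0, 0, 0, 0.17, 0.1, 0, 0, 0, 0, 0, 0.13, 0.075, 0, 0, 0, 0, 0, 0.13, 0.075, 0, 0, 0, 0, 0, 0.13, 0.075, 0, 0, 0, 0]}}

```text
time: 64.92
ee_pos: [0.5943, 0.1136, 0.0263]
tcp_rot: [0.188, 0.699, 0.667, 0.179]
wrist_force: [-2.6, 0.1, 0.8]
gripper_width: 0.003
```

```bash
python3 - <<'E'
from h import *
lin(.62,.116,.025)
s=read_camera("side")[:,:,::-1];crop(s,160,90,320,210,5,"pics/y1.png")
E
```

```text
pos [0.5943 0.1136 0.0263] tool z [ 0.501 -0.024 -0.865] shift units [0.143 0.857 0.559] F [-2.6  0.1  0.8] t 64.92
```

View pics/y1.png

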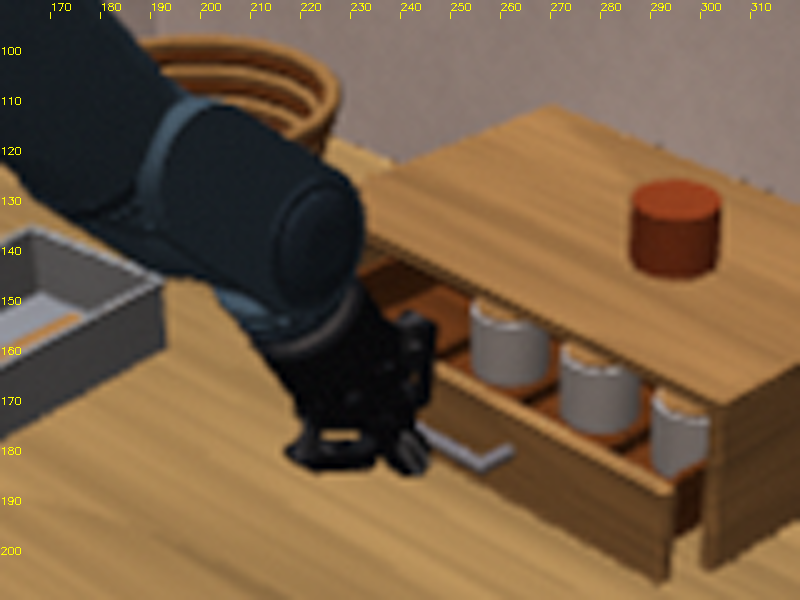

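Call:
{"op": "drive_tool", "data": {"motion": [0, 0.13, 0.075, 0, 0, 0, 0, 0, 0.13, 0.075, 0, 0, 0, 0, 0, 0.13, 0.075, 0, 0, 0, 0, 0, 0.1, 0.058, 0, 0, 0, 0, 0, 0.08, 0.046, 0, 0, 0, 0]}}

```text
time: 65.6
ee_pos: [0.6107, 0.1128, 0.0263]
tcp_rot: [0.188, 0.699, 0.667, 0.179]
wrist_force: [-3.1, -1.2, 0.3]
gripper_width: 0.003
```

Call:
{"op": "drive_tool", "data": {"motion": [0, 0.08, 0.046, 0, 0, 0, 0, 0, 0.08, 0.046, 0, 0, 0, 0, 0, 0.08, 0.046, 0, 0, 0, 0, 0, 0.08, 0.046, 0, 0, 0, 0, 0, 0.08, 0.046, 0, 0, 0, 0]}}

```text
time: 66.22
ee_pos: [0.6219, 0.1123, 0.0262]
tcp_rot: [0.187, 0.699, 0.667, 0.179]
wrist_force: [-4.4, 1.1, 0.6]
gripper_width: -0.002
```

```bash
python3 - <<'E'
from h import *
lin(.62,.1125,.025)
s=read_camera("side")[:,:,::-1];crop(s,160,90,320,210,5,"pics/z1.png")
E
```

```text
pos [0.6219 0.1123 0.0262] tool z [ 0.5   -0.024 -0.866] shift units [ 0.003 -0.089  0.003] F [-4.4  1.1  0.6] t 66.22
```

View pics/z1.png

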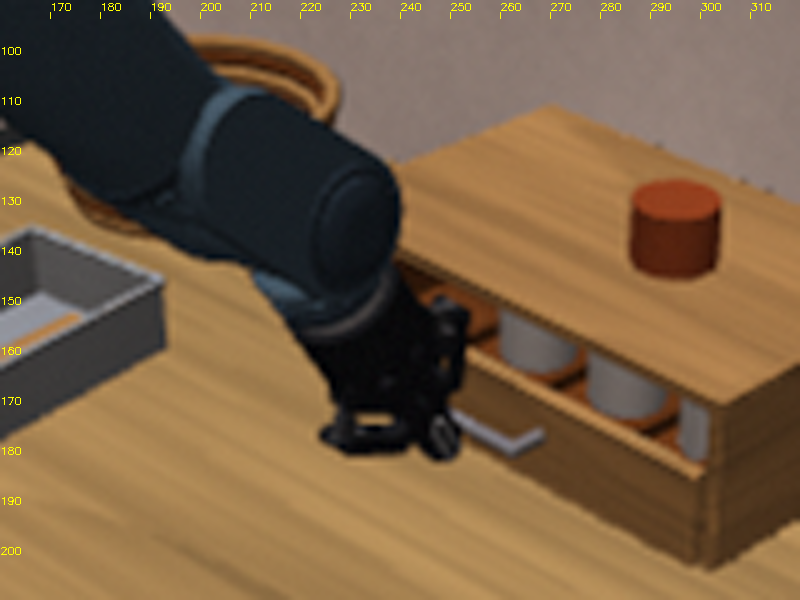

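Call:
{"op": "drive_tool", "data": {"motion": [0, 0.06, 0.035, 0, 0, 0, 0, 0, 0.06, 0.035, 0, 0, 0, 0, 0, 0.06, 0.035, 0, 0, 0, 0, 0, 0.06, 0.035, 0, 0, 0, 0, 0, 0.06, 0.035, 0, 0, 0, 0]}}

```text
time: 66.9
ee_pos: [0.6311, 0.1118, 0.0265]
tcp_rot: [0.188, 0.699, 0.667, 0.179]
wrist_force: [-0.7, 0.8, -1.5]
gripper_width: -0.001
```

```bash
python3 - <<'E'
from h import *
lin(.62,.1125,.025)
s=read_camera("side")[:,:,::-1];crop(s,160,90,320,210,5,"pics/z2.png")
i=read_camera("wrist")[:,:,::-1];cv2.imwrite("pics/z3.png",i)
lin(.62,.1125,.025)
E
```

```text
pos [0.6311 0.1118 0.0265] tool z [ 0.501 -0.024 -0.865] shift units [ 0.006 -0.415 -0.171] F [-0.7  0.8 -1.5] t 66.9
pos [0.6319 0.1118 0.0272] tool z [ 0.503 -0.024 -0.864] shift units [ 0.007 -0.457 -0.164] F [-0.7  1.1  0.2] t 67.0
```

View pics/z2.png

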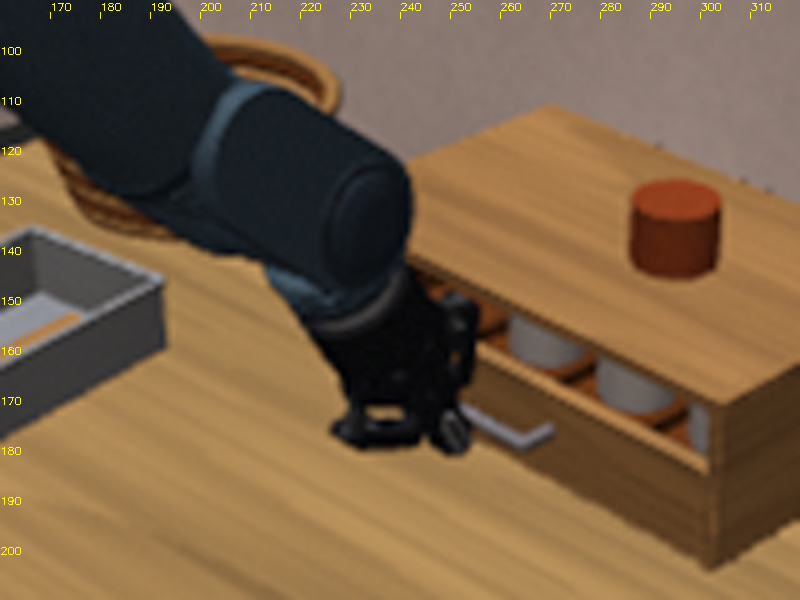

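View pics/z3.png

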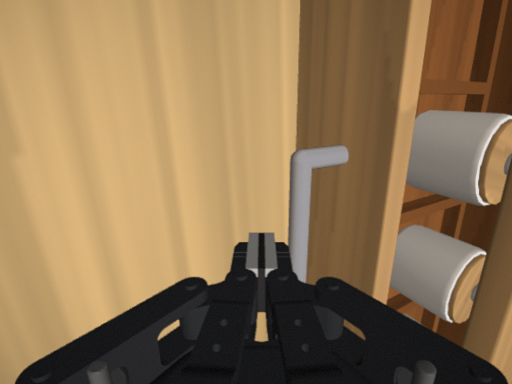

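The drawer front is now entering the cabinet opening, so it's inset. I'll continue gently and watch for the catch force.

Call:
{"op": "drive_tool", "data": {"motion": [0, 0.05, 0.03, 0, 0, 0, 0, 0, 0.05, 0.03, 0, 0, 0, 0, 0, 0.05, 0.03, 0, 0, 0, 0, 0, 0.05, 0.03, 0, 0, 0, 0, 0, 0.05, 0.03, 0, 0, 0, 0]}}

```text
time: 67.62
ee_pos: [0.6357, 0.1117, 0.0244]
tcp_rot: [0.186, 0.699, 0.667, 0.177]
wrist_force: [-8.8, 0.3, 0.6]
gripper_width: -0.004
```

Call:
{"op": "drive_tool", "data": {"motion": [0, 0.04, 0.023, 0, 0, 0, 0, 0, 0.04, 0.023, 0, 0, 0, 0, 0, 0.04, 0.023, 0, 0, 0, 0, 0, 0.04, 0.023, 0, 0, 0, 0, 0, 0.04, 0.023, 0, 0, 0, 0]}}

```text
time: 68.25
ee_pos: [0.6375, 0.1116, 0.0213]
tcp_rot: [0.183, 0.7, 0.668, 0.174]
wrist_force: [-20.0, 0.4, 4.3]
gripper_width: 0.003
```

```bash
python3 - <<'E'
from h import *
s=read_camera("side")[:,:,::-1];crop(s,160,90,320,210,5,"pics/z4.png")
i=read_camera("wrist")[:,:,::-1];cv2.imwrite("pics/z5.png",i)
lin(.62,.1125,.025)
E
```

```text
pos [0.6375 0.1116 0.0213] tool z [ 0.488 -0.024 -0.873] shift units [ 0.001 -0.539 -0.473] F [-17.2   1.1   1.7] t 68.35
```

View pics/z4.png

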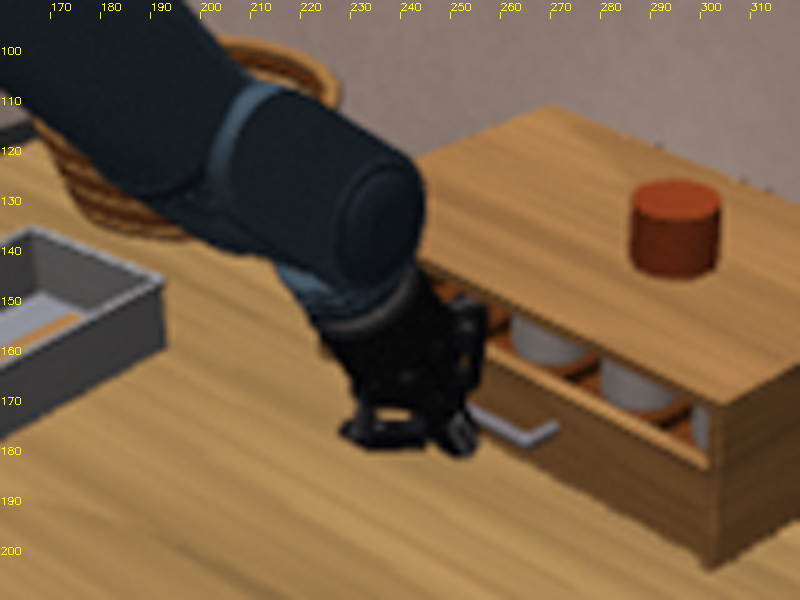

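View pics/z5.png

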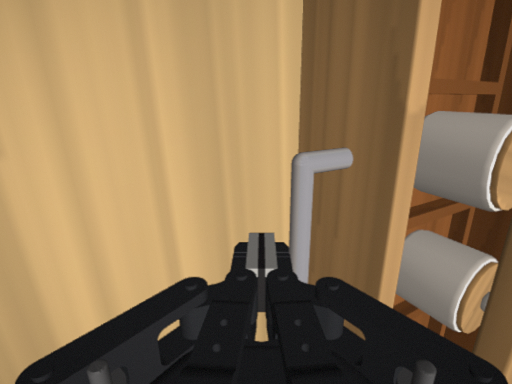

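The force rose to 20 N with no further motion, after the dip at x≈.631. That suggests the drawer snapped home and sits at its stop. I'll back off and verify.

Call:
{"op": "drive_tool", "data": {"motion": [0, -0.1, -0.06, 0, 0, 0, 0, 0, -0.2, -0.115, 0, 0, 0, 0, 0, -0.4, -0.23, 0, 0, 0, 0, 0, -0.6, -0.35, 0, 0, 0, 0, 0, -0.6, -0.35, 0, 0, 0, 0]}}

```text
time: 68.97
ee_pos: [0.5897, 0.1139, 0.028]
tcp_rot: [0.189, 0.698, 0.666, 0.181]
wrist_force: [-1.2, -0.2, -0.8]
gripper_width: 0.003
```

Call:
{"op": "drive_tool", "data": {"motion": [0, -0.7, -0.4, 0, 0, 0, 0, 0, -0.7, -0.4, 0, 0, 0, 0, 0, 0.2, -0.9, 0, 0, 0, 0, 0, 0.2, -0.9, 0, 0, 0, 0, 0, 0.2, -0.9, 0, 0, 0, 0]}}

```text
time: 69.6
ee_pos: [0.5286, 0.1168, 0.0943]
tcp_rot: [0.189, 0.698, 0.666, 0.181]
wrist_force: [0.4, -0.4, 0.8]
gripper_width: 0.002
```

Call:
{"op": "drive_tool", "data": {"motion": [0, 0, -0.9, 0, 0, 0, 0, 0, 0, -0.9, 0, 0, 0, 0, 0, 0, -0.9, 0, 0, 0, 0, 0, 0, 0, 0, 0, 0, 0, 0, 0, 0, 0, 0, 0, 0]}}

```text
time: 70.22
ee_pos: [0.4943, 0.1183, 0.1506]
tcp_rot: [0.188, 0.699, 0.667, 0.179]
wrist_force: [0.1, 0.4, 0.1]
gripper_width: -0.002
```

```bash
python3 - <<'E'
from h import *
p=camera_params("wrist");np.save("aa.npy",p,allow_pickle=True)
i=read_camera("wrist")[:,:,::-1];cv2.imwrite("pics/aa1.png",i)
s=read_camera("side")[:,:,::-1];crop(s,160,90,320,210,5,"pics/aa2.png")
s=read_camera("scene")[:,:,::-1];cv2.imwrite("pics/aa3.png",s)
lin(.62,.1125,.025)
E
```

```text
pos [0.4939 0.1182 0.1496] tool z [ 0.499 -0.024 -0.866] shift units [0.01  1.881 6.841] F [-0.1  0.   1. ] t 70.38
```

View pics/aa1.png

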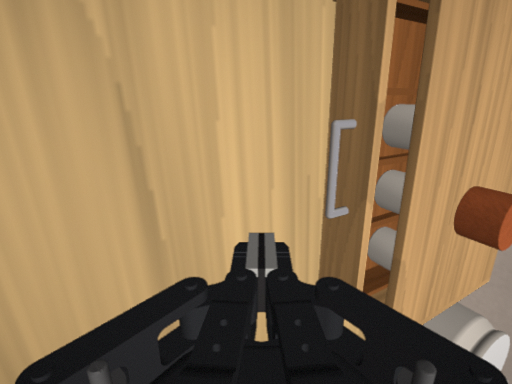

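View pics/aa2.png

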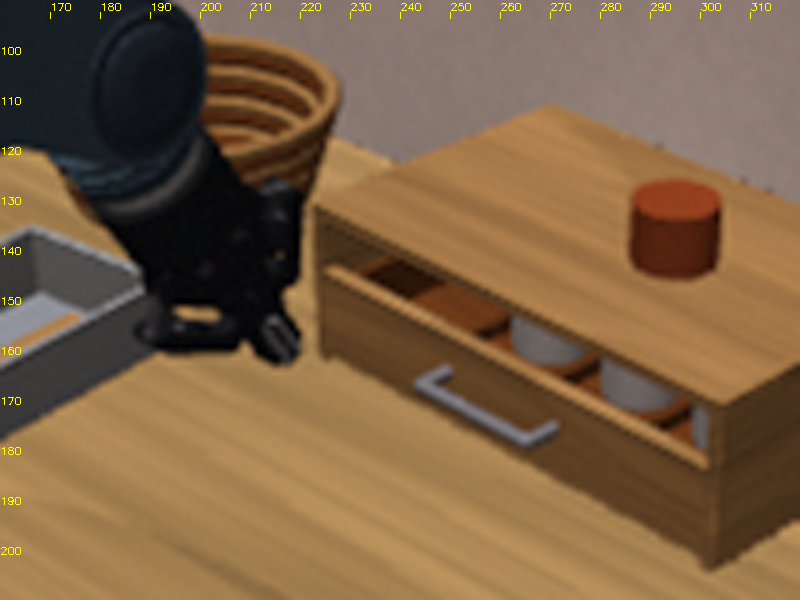

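View pics/aa3.png

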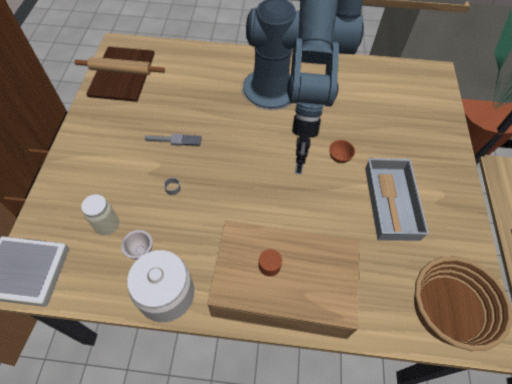

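```bash
python3 - <<'E'
from h import *
i=cv2.imread("pics/aa1.png");crop(i,310,0,450,140,5,"pics/ab1.png");crop(i,310,180,450,320,5,"pics/ab2.png")
E
```

```text
(no output)
```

View pics/ab1.png

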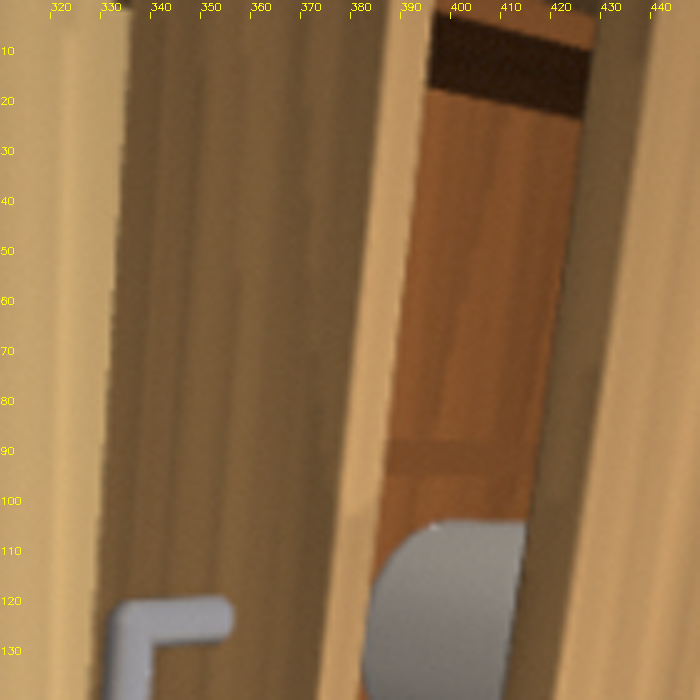

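View pics/ab2.png

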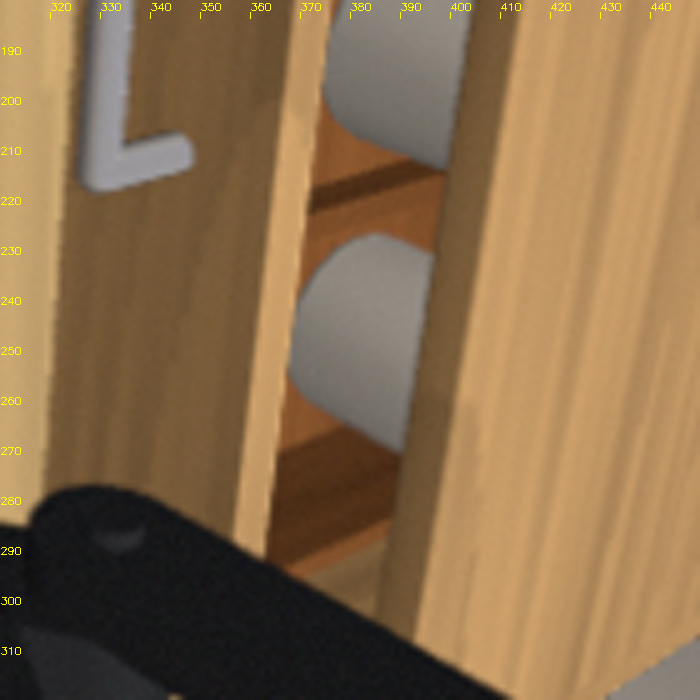

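```bash
python3 - <<'E'
from h import *
p=np.load("aa.npy",allow_pickle=True).item()
ax=np.array([.999,-.0454,0])
for n,X,Y,o,z in [("cab",650,20,0,.125),("cab",605,380,0,.125),("cab",485,200,180,.125),("panel",386,20,0,.075),("panel",355,320,0,.075),("panel",277,150,180,.075),("panel in",395,320,0,.075),("pull a",120,640,0,.045),("pull b",92,160,180,.045)]:
    P=onz(p,(X+.5)/5+310-.5,(Y+.5)/5+o-.5,z);print(n,P.round(4),"along",(P@ax).round(4))
E
```

```text
cab [0.6721 0.2561 0.125 ] along 0.6598
cab [0.6718 0.2044 0.125 ] along 0.6618
cab [0.6643 0.0783 0.125 ] along 0.6601
panel [0.6739 0.2671 0.075 ] along 0.6611
panel [0.6715 0.2173 0.075 ] along 0.661
panel [0.6658 0.0709 0.075 ] along 0.6619
panel in [0.683  0.2174 0.075 ] along 0.6724
pull a [0.6438 0.158  0.045 ] along 0.636
pull b [0.6403 0.0644 0.045 ] along 0.6367
```

The panel's front face is flush with the cabinet face, at .661 versus .660 m along the tray axis, and the drawer stayed put after I withdrew. The pots stand inside, the spatula is flat in the tin, and the arm is clear. I'll hand in.

```bash
python3 - <<'E'
from h import *
print(hand_in())
E
```

```text
the job is handed in; nothing more can be done
None
```

I finished the job and handed it in at about 70 s of the 210 s; hand-in gives no verdict.

- **Spatula:** It lies flat in the loaf tin, let go, and centred in the last scene and side views.
- **Pots:** Three were present. Each was gripped at 20 N and set down until the wrist felt contact. They stand upright in bays 0, 1 and 2, within about 1 mm of the bay centres I measured. One pot was knocked about 4 cm aside during the run, so I measured it again before grasping it.
- **Drawer:** I pushed it in by the pull at 0.06 m/s or less. The push force dropped where the catch snapped, then rose to about 20 N with no further movement. After I backed off, the drawer stayed put, with its front flush with the cabinet face to within about 1 mm.

**What I couldn't confirm:** The drawer's joint value can't be read, so I judge it home from the stop and the flush front. The resistance I saw before the snap was only about 4 N, against the 6.5 N expected, but I took readings only between moves. The bystanders looked unmoved in the last scene picture. The cutter's measured position varied by up to about 8 mm between views, which I took as measurement error.

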